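# Pack the eggshell crane plaque in its case and fasten the hasp

### The job

Take the finished plaque with the eggshell crane from the drying rack and lay it gently in the fitted bed of the red case, picture upwards and with the top of the picture towards the lid's hinge. Then shut the lid fully and swing the brass hasp down over its staple until it lies flat against the front of the case. Leave the other two panels standing in the rack, and do not shift the brush pot or the bowl of shells.

Things in the scene. Friction and masses are not known exactly. Their poses are not given: they have to be found in the camera images.
- plaque: The finished plaque: rigid board 110 x 62 x 10 mm, ~80 g, black with gilt edges, on one face a white eggshell crane, gold moon, brown ground at the bottom. Origin: middle of its bottom long edge, mid-thickness. Own x points out of the picture (+-5 mm), y along the length (+-55), z to the picture's top edge (0 to 62). Starts upright on its bottom edge, loose in a rack slot, facing the rack's +x.
- plaque_mid (a point): Centre of the plaque's solid, 31 mm along its z from its origin; axes as plaque.
- plaque_top (a point): Middle of the picture's top edge, 62 mm along the plaque's z.
- red_panel: Bystander: plain red panel of the same size and frame as the plaque, standing in another slot of the rack.
- bare_panel: Bystander: bare plywood panel of the same size and frame, standing in another slot of the rack.
- rack: Fixed wooden drying rack, 200 (x) x 130 (y) mm, origin at the centre of its underside. Panels stand on its base board, 10 mm up (their tops 72 mm above the bench), across x, any panel in any slot. Two rails along x at y = +-40 mm, 14 mm wide, tops 28 mm above the bench, each with slots 13 mm wide at x = -60, 0 and +60 mm.
- pad: Fixed dark green felt pad on the bench, 220 (x) x 140 (y) x 3 mm thick, origin at the centre of its underside: a soft place to lay a lacquered piece down.
- case: Fixed red lacquered case, 150 (x) x 210 (y) mm, 80 mm high when shut; origin at the centre of its underside. Own -x is the front with the hasp, +x the hinge side. Walls 10 mm thick, rim 62 mm above the bench. Inside is a rigid cream bed, top 50 mm above the bench, with a recess for the plaque; the open lid rises close behind it.
- seat (a point): Where the plaque's centre lies when bedded: middle of the recess, 46 mm above the bench; axes as the case (bedded plaque: z along case +x, x up). Recess 68 (x) x 116 (y) mm, floor 41 mm above the bench (9 mm deep, 3 mm play all round). A finger notch 50 mm wide (y), as deep, runs from each long side of the recess out to the wall at case x = +-65 mm.
- lid (a joint): Lid angle in rad: 0 shut; starts open at 1.75 to 2.05 (leaning back past upright). Rigid plate 150 x 210 x 18 mm, 0.25 kg, on a stiff friction hinge (about 0.3 N m): it stays where it is left and has to be brought right down.
- lid_hinge (a point): Middle of the lid's hinge line, on the case's +x edge (case frame 75, 0, 62 mm); axis along the case's y. The shut lid reaches 150 mm from it to the case's -x, its underside level with it, its top 18 mm higher.
- lid_edge (a point): Middle of the lid's free edge on the outer (top) face: 150 mm from the hinge line and 18 mm out from the underside.
- hasp (a joint): Angle of the brass hasp flap in rad: 0 hanging flat against the front with the staple through its slot (its stop), 1.57 pointing straight out from the lid's front edge, larger: folded further up. Starts between 1.6 and 2.3. Light friction (about 0.035 N m): stays where it is left.
- hasp_hinge (a point): Middle of the hasp's hinge line, on the lid's front edge; lid shut: case frame -79.5, 0, 70 mm (4.5 mm off the front face), axis along the case's y. Flap 44 mm wide, 3 mm thick, slot 12 mm wide between 21 and 37 mm from the hinge. The staple, fixed on the front's centre line, sits 33 to 47 mm above the bench and sticks out 9 mm (3 mm past the closed flap).
- hasp_lip (a point): Tip of the flap's lip, which turns out at 45 degrees 40 mm from the hinge: 52 mm from the hinge along the flap and 12 mm outwards, so when closed it is 18 mm above the bench and 16.5 mm from the front face. The lip stands out further than the staple and takes the last push.
- brush_pot: Bystander: black pot 66 mm wide and 85 mm high with brushes standing up to 155 mm, loose; origin at the centre of its underside.
- shell_bowl: Bystander: shallow wooden bowl of eggshell, 110 mm wide and 38 mm high, loose; origin at the centre of its underside.

How it is judged:
By the outcome, as a careful person would: the job done as asked, in the order asked, and still so for the second after the job is handed in, with the robot touching nothing.
It also fails if it takes over 72 s, if anything falls off the work surface, if the arm or the gripper's body presses on something with over 40 N, if the wrist force passes 120 N, or if a joint passes its speed limit or range.

### The arm

A 6-joint arm with a two-finger parallel gripper is mounted at the origin on the work surface. World frame = base frame: x ahead of the robot, y to its left, z up, the work surface at z = 0. Lengths are in m, angles in rad, forces in N, time in s.
With the tool pointing down it reaches from about 0.425 to 0.95 m from the base axis. Payload 3.5 kg.
Tool frame: the origin (TCP) lies midway between the tips of the shut fingers; the grasp point (between the pads) lies 19 mm behind it; z points along the fingers, y is the line along which they close (so a half turn about z gives the same grasp; the last joint's range is limited). The gripper opens to 85 mm and grips with 20 to 120 N. Pads are 22 mm wide; open, the fingers measure 114 mm over their backs; the gripper's body (76 mm by 85 mm) begins 54 mm behind the grasp point. The pads swing forward as they close: fully open they stand 13 mm farther back than shut.
Start: joints at [-1.388, 0.286, 1.577, -0, 1.279, -0.15], TCP at [0.221, -0.638, 0.205] pointing down, gripper open.
Joint ranges: [-2.77, 2.77], [-0.9, 2.22], [0.21, 2.48], [-1.53, 4.67], [0.24, 2.81], [-2.84, 2.84]. Speed limits (rad/s): [2.79, 2.79, 3.14, 3.14, 3.14, 3.14].

### API

Orientations are given as a unit quaternion [x, y, z, w].
In Python, from plant import ctrl gives the robot as it stands.
- The arm moves only by the tool move_arm, never from a script. Its argument "plan" is a list of rows, each an object of numbers: "x", "y", "z": the shift along the tool's x, y, z in m; "yaw": the turn about the tool's z in rad; "fingers": the closure, from 0 (fully open) to 1 (shut). In form: [{"x": .., "y": .., "z": .., "yaw": .., "fingers": ..}, ...]. A call has 1 to 5 rows; each row is the pose to reach, as a shift and turn from the pose commanded when the call began, along the tool's axes at that moment; what a row does not reach only later rows make up. A row lasts 1/10 s, in which the tool goes at most 50 mm and 8.59 degrees, less where a joint would pass 70% of its speed; a pose out of reach is approached as far as the arm can. A call with a gripper value outside its range is refused whole. The fingers move at their own pace and stop on an object; "force" is the grip in N (left out, the last holds). Time passes only in rows, so rows that repeat a pose let the fingers close. It gives the time, the measured TCP pose, the force, the opening and the grip force at its end, in the units of the state.
- ctrl.get_state(): the state, without advancing time (a new reading comes with each control period).
- ctrl.read_camera(name): name is "side" or "top"; returns the picture (420x560x3 uint8, red, green, blue); there is no depth.
- ctrl.camera_model(name): a dict with "intrinsics" (3x3 intrinsics, pixels), "distortion" ([k1, k2, p1, p2, k3] as OpenCV has them; the pictures are not rectified), "cam_to_world" (4x4, takes a point from camera to world coordinates). Camera axes: x right, y up, looking along -z (the intrinsics and any distortion apply to the point x, -y, -z); pixel columns grow to the right and rows downward; lengths in m; the calibration is good to about 2 mm. A picture is of the moment at which its call begins. camera_model takes no time and is no camera call.
- ctrl.sign_off(): hands the job in; it is judged then, once.
The state is a dict: "time": time; "qpos": joint angles; "dq": joint speeds; "joint_efforts": joint torques, N m; "eef_pos": TCP position; "tcp_rot": TCP orientation; "contact_force": force on the tool from outside, world axes, zero at the start; "wrist_torque": the same for the moment, N m; "opening": opening from 0.0 (shut) to 1.0 (fully open); "finger_force": force on a finger pad.
Only numpy, scipy, OpenCV 4.12 (cv2) and the standard library are available. Lean on these libraries where they do the work, as an engineer would, in place of code of your own. Each camera call takes 0.05 s, during which the arm holds its last target. There are 200 camera calls.

## Working session

There is one attempt and no reset: what is moved stays moved. The work goes in short steps, Python scripts to look and compute and a tool call to move; the robot and the scene stay as the last step left them, time stands still between calls to the robot, and variables do not carry over. Pictures are saved under pics/ and viewed, at most 10 in all, crops included, and the job is handed in when it is done.

Besides the shell and the picture viewer there is one more tool, called after ">>>" in YAML: its name, and indented under it one key for each argument. move_arm: Moves the arm, as the interface text tells. Its arguments: {"type":"object","properties":{"plan":{"type":"array"},"force":{"type":"number"}},"required":["plan"]}

```bash
mkdir -p pics; ls; python3 - <<'E'
from plant import ctrl
import cv2,numpy as np
for n in("top","side"):
    im=ctrl.read_camera(n); cv2.imwrite(f"pics/{n}0.png",cv2.cvtColor(im,cv2.COLOR_RGB2BGR))
    m=ctrl.camera_model(n); print(n,np.round(m["intrinsics"],2).tolist(),m["distortion"],np.round(m["cam_to_world"],4).tolist())
print(ctrl.get_state())
E
```

```text
pics
top [[435.48, 0.0, 274.3], [0.0, 435.48, 206.03], [0.0, 0.0, 1.0]] [-0.13139461  0.          0.          0.          0.        ] [[-0.0102, 0.9821, -0.188, 0.4423], [-0.9999, -0.0089, 0.008, -0.0274], [0.0062, 0.1881, 0.9821, 0.9797], [0.0, 0.0, 0.0, 1.0]]
side [[410.11, 0.0, 286.0], [0.0, 410.11, 209.58], [0.0, 0.0, 1.0]] [-0.00746731  0.          0.          0.          0.        ] [[-0.9903, 0.1082, -0.0869, 0.5146], [-0.1377, -0.6896, 0.711, 0.5175], [0.017, 0.7161, 0.6978, 0.6093], [0.0, 0.0, 0.0, 1.0]]
{'time': 0.1, 'qpos': array([-1.38797064e+00,  2.87105931e-01,  1.57805822e+00,  3.00824717e-05,
        1.27862789e+00, -1.50022732e-01]), 'dq': array([-0.00214936, -0.00243453, -0.00159145,  0.00017119,  0.00144967,
       -0.00095211]), 'joint_efforts': array([ 3.04986188e-04, -4.07298911e+01, -2.93698257e+01, -1.55213052e-04,
        3.44088563e-03, -5.49170949e-07]), 'eef_pos': array([ 0.22044527, -0.63728105,  0.20365139]), 'tcp_rot': array([ 9.86183549e-01,  1.65652644e-01, -3.63872238e-06, -1.09978374e-03]), 'contact_force': array([ 0.2920153 , -0.00293289, -0.49507833]), 'wrist_torque': array([ 0.04801298, -0.00473631, -0.03156877]), 'finger_force': 0.0, 'opening': 0.9955850806013221}
```

View pics/top0.png

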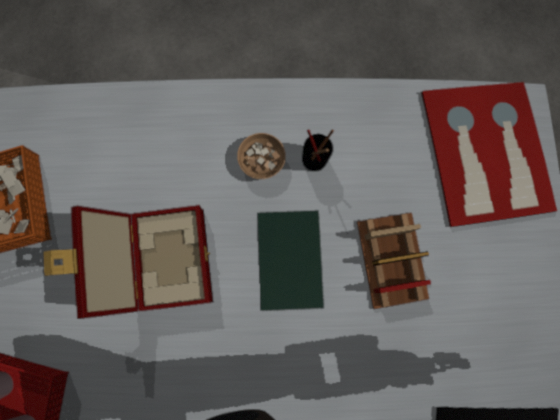

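View pics/side0.png

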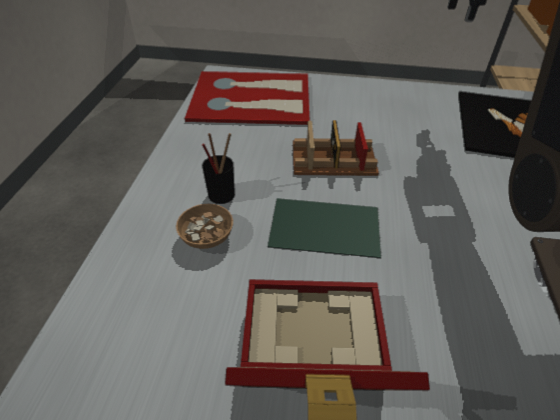

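```bash
cat > h.py <<'E'
import cv2,numpy as np
from plant import ctrl
from scipy.spatial.transform import Rotation as R
def ray(n,uv):
    m=ctrl.camera_model(n); p=cv2.undistortPoints(np.array([[uv]],float),m["intrinsics"],np.array(m["distortion"]))[0,0]
    T=np.array(m["cam_to_world"]); return T[:3,3],T[:3,:3]@np.array([p[0],-p[1],-1])
def at(n,uv,z):
    o,d=ray(n,uv); return o+d*(z-o[2])/d[2]
def proj(n,P):
    m=ctrl.camera_model(n); T=np.array(m["cam_to_world"]); c=(np.atleast_2d(P)-T[:3,3])@T[:3,:3]*[1,-1,-1]
    return cv2.projectPoints(c,np.zeros(3),np.zeros(3),m["intrinsics"],np.array(m["distortion"]))[0][:,0]
def tri(u,v):  # top px, side px
    o,d=ray("top",u);p,e=ray("side",v); d/=np.linalg.norm(d);e/=np.linalg.norm(e)
    s=np.linalg.lstsq(np.stack([d,-e],1),p-o,rcond=None)[0]; a,b=o+d*s[0],p+e*s[1]; return (a+b)/2,np.linalg.norm(a-b)
def st():
    s=ctrl.get_state(); r=R.from_quat(s["tcp_rot"]); return s,r
def grab(n,f):
    im=cv2.cvtColor(ctrl.read_camera(n),cv2.COLOR_RGB2BGR); cv2.imwrite(f"pics/{f}.png",im); return im
def crop(im,x0,x1,y0,y1,k): return cv2.resize(im[y0:y1,x0:x1],None,fx=k,fy=k,interpolation=cv2.INTER_CUBIC)
def tool(pos,yawdir=None):
    """shift in tool axes to world pos; yaw so that tool y lies along world direction (deg, mod 180)"""
    s,r=st(); d=r.inv().apply(np.array(pos)-s["eef_pos"]); y=r.as_matrix()[:,1]
    out=np.round(d,4).tolist()
    if yawdir is not None:
        cur=np.degrees(np.arctan2(y[1],y[0])); t=(cur-yawdir+90)%180-90 # tool z down: +yaw turns world clockwise
        out.append(round(float(np.radians(t)),4))
    return out
E
python3 - <<'E'
from h import *
t=cv2.imread("pics/top0.png");s=cv2.imread("pics/side0.png")
a=crop(t,355,435,205,312,5);b=crop(s,285,385,115,182,4)
o=np.zeros((540,800,3),np.uint8);o[:535,:400]=a;o[:268,400:]=b
cv2.imwrite("pics/c1.png",np.clip(o*1.7,0,255).astype(np.uint8))
a=crop(t,68,218,200,320,3);b=crop(s,220,435,275,420,1.6)
o=np.zeros((600,800,3),np.uint8);o[:360,:450]=a;o[360:592,:344]=b
a=crop(t,35,80,235,290,5);o[:275,455:680]=a
b=crop(s,225,435,360,420,2);o[400:520,350:770]=b
cv2.imwrite("pics/c2.png",np.clip(o*1.5,0,255).astype(np.uint8))
E
```

```text
(no output)
```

View pics/c1.png

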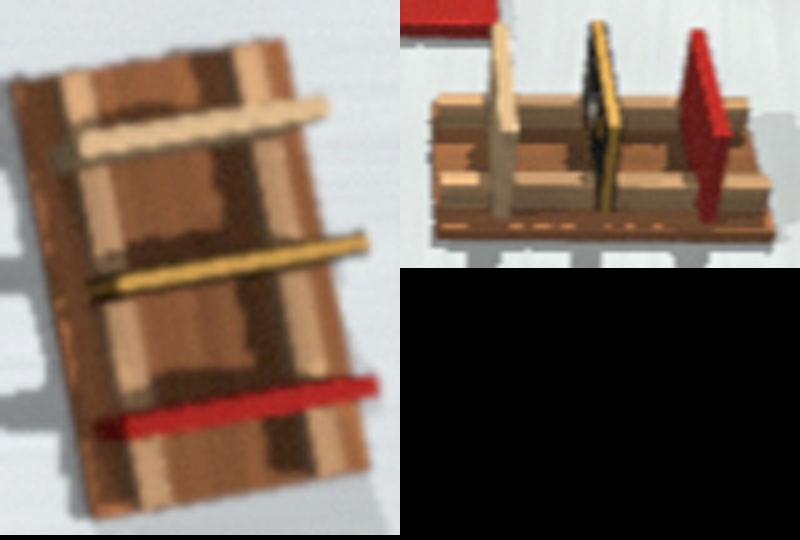

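View pics/c2.png

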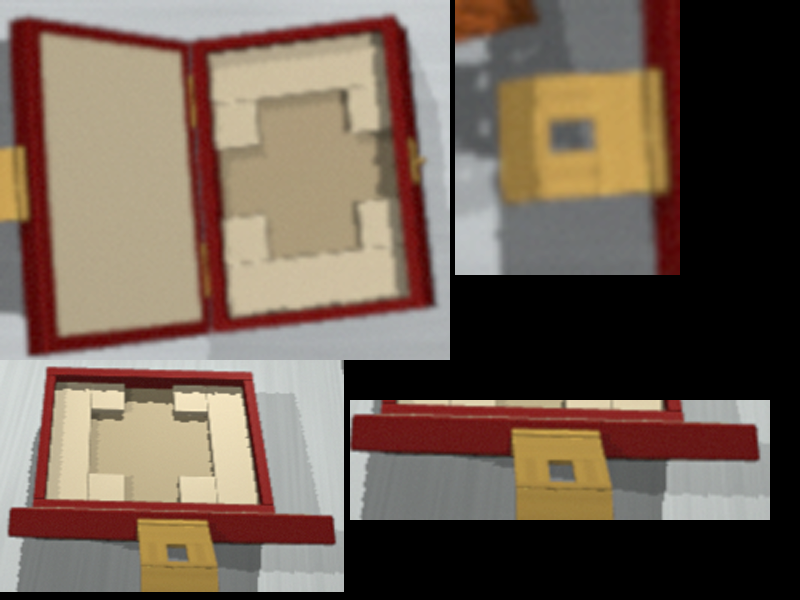

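```bash
cat > fit.py <<'E'
from h import *
from scipy.optimize import least_squares
def W(p,P): # x,y,yaw
    P=np.atleast_2d(P).astype(float)/1000; c,s=np.cos(p[2]),np.sin(p[2])
    return np.c_[p[0]+c*P[:,0]-s*P[:,1],p[1]+s*P[:,0]+c*P[:,1],P[:,2]]
def lidpts(a,h,ys):
    H=np.array([75,0,62.]);u=np.array([-np.cos(a),0,np.sin(a)]);n=np.array([np.sin(a),0,np.cos(a)])
    hh=H+154.5*u+8*n;f=-np.cos(h)*n+np.sin(h)*u;o=np.cos(h)*u+np.sin(h)*n
    Y=np.array([0,1.,0])
    return np.array([H+150*u+18*n-105*Y,H+150*u+18*n+105*Y,hh+52*f+12*o,hh+40*f])
def res(p,obs): # obs list (cam,uv,P)
    return np.concatenate([(proj(c,W(p,P))[0]-uv) for c,uv,P in obs])
def run():
    t=lambda x,y:(355+x/5,205+y/5); s=lambda x,y:(285+(x-400)/4,115+y/4)
    rack=[("top",t(285,40),(100,-65,10)),("top",t(10,82),(100,65,10)),("top",t(95,518),(-100,65,10)),("top",t(370,470),(-100,-65,10)),
      ("side",s(435,235),(100,65,10)),("side",s(773,235),(-100,65,10))]
    r=least_squares(res,[.4,-.3,.1],args=(rack,)); print("rack",r.x,np.round(r.fun,1))
    pl=[("top",t(112,283),(0,55,72)),("top",t(367,243),(0,-55,72)),("side",s(614,122),(0,55,72)),("side",s(599,24),(0,-55,72))]
    r=least_squares(res,r.x,args=(pl,)); print("plaque",r.x,np.round(r.fun,1))
    t=lambda x,y:(68+x/3,200+y/3); s=lambda x,y:(220+x/1.6,275+(y-360)/1.6)
    case=[("top",t(397,17),(-75,-105,62)),("top",t(433,303),(-75,105,62)),("top",t(192,42),(75,-105,62)),("top",t(208,328),(75,105,62)),
      ("side",s(47,369),(-75,-105,62)),("side",s(251,372),(-75,105,62))]
    # which sign of y: let the fit decide
    for sg in (1,-1):
        c=least_squares(res,[.45,.25,1.57],args=([(a,b,(P[0],sg*P[1],P[2])) for a,b,P in case],)); print("case",sg,c.x,np.round(c.fun,1))
        if c.cost<200: C=c.x;S=sg
    lo=[("top",t(12,20),0),("top",t(32,352),1),("side",(226,384.5),0),("side",(428.5,389.5),1)]
    def lr(q):
        P=lidpts(q[0],q[1],0); P[:2,1]*=S
        W_=W(C,P)
        e=[proj(c,W_[i:i+1])[0]-uv for c,uv,i in lo]
        for (x,y),i in (((501,138),2),((548,136),3)): e.append((proj("top",W_[i:i+1])[0]-(35+(x-455)/5,235+y/5)))
        return np.concatenate(e)
    l=least_squares(lr,[1.9,1.9]); print("lid,hasp",l.x,np.round(l.fun,1)); print(np.round(W(C,lidpts(*l.x,0)),4))
if __name__=="__main__":
    run()
    u=[(257.5,211.5),(318.5,210),(323,308),(263,310.5)]
    P=[at("top",q,.003) for q in u]; print("pad",np.round(P,3).tolist(),np.round(np.mean(P,0),4),np.linalg.norm(P[0]-P[1]),np.linalg.norm(P[1]-P[2]))
    print("bowl",at("top",(261,155),.03),"pot",at("top",(317,150),.085))
E
python3 fit.py
```

```text
rack [ 0.50177138 -0.29986447  0.14770849] [-0.8 -0.6 -0.6 -0.1 -1.   1.2  0.1  0.4 -1.  -2.3  0.5 -1.6]
plaque [ 0.50177532 -0.30466269  0.13055066] [ 0.3  0.5 -0.7  0.7 -0.6  0.6 -0.6 -1.4]
case 1 [0.50930275 0.18917463 1.68787651] [-1.2 -1.  -3.2  2.3 -1.1 -0.7  1.1  2.1 -1.5 -3.  -0.3 -1.4]
case -1 [ 0.51854522  0.12519048 -1.47214125] [-39.4   2.4 -44.7   5.7  97.8 -13.2 101.8  -9.9  -8.5  42.7   5.7  47.1]
lid,hasp [1.98749147 1.88242634] [-1.6 -0.2 -2.3  1.7 -3.8 -1.1  0.6 -0.4  0.  -0.1 -0.3 -0.7]
[[0.5958 0.3526 0.1919]
 [0.3872 0.328  0.1919]
 [0.4873 0.3763 0.2309]
 [0.4893 0.3595 0.2299]]
pad [[0.617, 0.003, 0.003], [0.619, -0.136, 0.003], [0.399, -0.14, 0.003], [0.396, -0.008, 0.003]] [ 0.5077 -0.0704  0.003 ] 0.13928668002532463 0.21990529169021106
bowl [ 0.74261078 -0.00601037  0.03      ] pot [ 0.7356136  -0.12784125  0.085     ]
```

```bash
python3 - <<'E'
from h import *
print(tool([.502,-.3025,.15],8.0), st()[0]["eef_pos"])
E
```

```text
[0.3755, -0.2243, 0.0543, -1.3776] [ 0.22044527 -0.63728105  0.20365139]
```

>>> move_arm:
  plan:
    - {"x": 0.19, "y": -0.11, "z": 0.027, "yaw": -0.69, "fingers": 0.5}
    - {"x": 0.19, "y": -0.11, "z": 0.027, "yaw": -0.69, "fingers": 0.5}
    - {"x": 0.19, "y": -0.11, "z": 0.027, "yaw": -0.69, "fingers": 0.5}
    - {"x": 0.19, "y": -0.11, "z": 0.027, "yaw": -0.69, "fingers": 0.5}
    - {"x": 0.19, "y": -0.11, "z": 0.027, "yaw": -0.69, "fingers": 0.5}

```text
time: 0.6
eef_pos: [0.366, -0.4679, 0.1764]
tcp_rot: [0.87, 0.493, 0.001, -0.002]
contact_force: [-0.3, -0.7, 1.0]
opening: 0.498
finger_force: 0.0
```

```bash
python3 - <<'E'
from h import *
print(tool([.502,-.3025,.15],8.0), st()[0]["eef_pos"])
E
```

```text
[0.2117, 0.0316, 0.0269, -0.6799] [ 0.36601806 -0.46787794  0.17644446]
```

>>> move_arm:
  plan:
    - {"x": 0.2117, "y": 0.0316, "z": 0.027, "yaw": -0.68}
    - {"x": 0.2117, "y": 0.0316, "z": 0.027, "yaw": -0.68}
    - {"x": 0.2117, "y": 0.0316, "z": 0.027, "yaw": -0.68}
    - {"x": 0.2117, "y": 0.0316, "z": 0.027, "yaw": -0.68}
    - {"x": 0.2117, "y": 0.0316, "z": 0.027, "yaw": -0.68}

```text
validation failed for argument at $.pl...
```

```bash
python3 - <<'E'
from h import *
print(tool([.502,-.3025,.15],8.0), st()[0]["eef_pos"])
a=crop(grab("top","t1"),345,445,195,315,5);b=crop(grab("side","s1"),285,385,85,182,4)
o=np.zeros((600,800,3),np.uint8);o[:,:400]=a[:,:400];o[:388,400:]=b
cv2.imwrite("pics/c3.png",np.clip(o*1.5,0,255).astype(np.uint8))
E
```

```text
[0.2117, 0.0316, 0.0269, -0.6799] [ 0.36601806 -0.46787794  0.17644446]
```

View pics/c3.png

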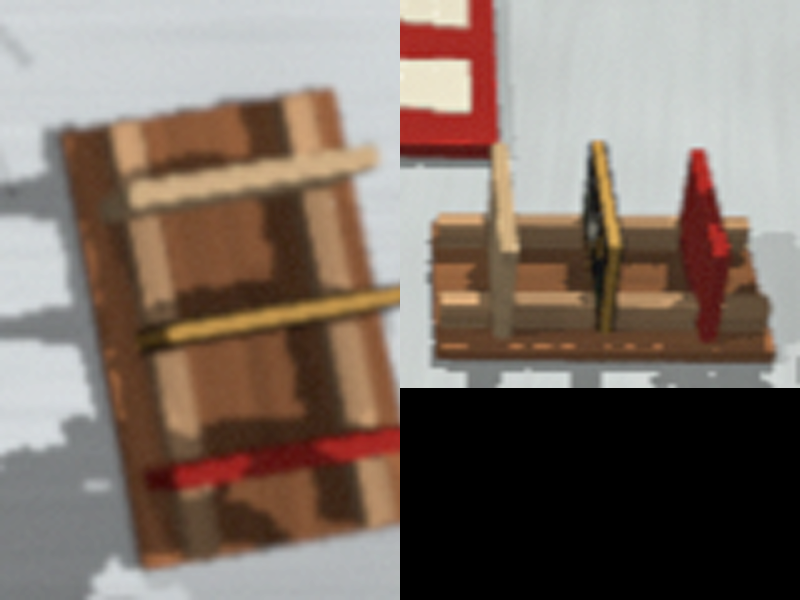

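The move was refused because every row needs a fingers value. The picture shows the rack unchanged: the plaque is in the middle slot, its gilt top edge running from about (375,262) to (428,254).

>>> move_arm:
  plan:
    - {"x": 0.212, "y": 0.032, "z": 0.027, "yaw": -0.68, "fingers": 0.5}
    - {"x": 0.212, "y": 0.032, "z": 0.027, "yaw": -0.68, "fingers": 0.5}
    - {"x": 0.212, "y": 0.032, "z": 0.027, "yaw": -0.68, "fingers": 0.5}
    - {"x": 0.212, "y": 0.032, "z": 0.027, "yaw": -0.68, "fingers": 0.5}
    - {"x": 0.212, "y": 0.032, "z": 0.027, "yaw": -0.68, "fingers": 0.5}

```text
time: 1.2
eef_pos: [0.5032, -0.3049, 0.1499]
tcp_rot: [0.657, 0.754, 0.0, -0.001]
contact_force: [-0.7, -0.6, 0.4]
opening: 0.5
finger_force: 0.0
```

```bash
python3 - <<'E'
from h import *
print(tool([.502,-.3025,.047],8.0), st()[0]["eef_pos"])
E
```

```text
[0.0024, -0.0008, 0.1029, -0.0019] [ 0.50324582 -0.30493686  0.14990187]
```

>>> move_arm:
  plan:
    - {"x": 0.002, "y": 0, "z": 0.04, "yaw": 0, "fingers": 0.5}
    - {"x": 0.002, "y": 0, "z": 0.08, "yaw": 0, "fingers": 0.5}
    - {"x": 0.002, "y": 0, "z": 0.103, "yaw": 0, "fingers": 0.5}
    - {"x": 0.002, "y": 0, "z": 0.103, "yaw": 0, "fingers": 0.5}
  force: 25

```text
time: 1.6
eef_pos: [0.4985, -0.3042, 0.0432]
tcp_rot: [0.66, 0.752, -0.0, -0.005]
contact_force: [0.1, -0.5, -0.3]
opening: 0.496
finger_force: 0.0
```

>>> move_arm:
  plan:
    - {"x": 0, "y": 0, "z": 0, "yaw": 0, "fingers": 1}
    - {"x": 0, "y": 0, "z": 0, "yaw": 0, "fingers": 1}
    - {"x": 0, "y": 0, "z": 0, "yaw": 0, "fingers": 1}
    - {"x": 0, "y": 0, "z": 0, "yaw": 0, "fingers": 1}
    - {"x": 0, "y": 0, "z": 0, "yaw": 0, "fingers": 1}
  force: 25

```text
time: 2.1
eef_pos: [0.5021, -0.306, 0.0489]
tcp_rot: [0.659, 0.752, -0.0, 0.001]
contact_force: [-1.3, -0.2, -0.0]
opening: -0.001
finger_force: 0.0
```

```bash
python3 - <<'E'
from h import *
print(st()[0])
a=crop(grab("top","t2"),345,455,195,315,4);b=crop(grab("side","s2"),280,385,75,182,4)[:, :360]
o=np.zeros((480,800,3),np.uint8);o[:,:440]=a;o[:428,440:]=b
cv2.imwrite("pics/c4.png",np.clip(o*1.5,0,255).astype(np.uint8))
E
```

```text
{'time': 2.1, 'qpos': array([-7.19823909e-01,  2.73031456e-01,  1.90213168e+00, -2.07311334e-05,
        9.64762208e-01, -8.51809583e-01]), 'dq': array([ 0.00112751,  0.00681408,  0.00608703, -0.00065657, -0.00106049,
        0.00018177]), 'joint_efforts': array([-4.26085386e-02, -3.56897271e+01, -2.49193507e+01, -1.39633907e-03,
       -6.24492212e-03,  3.18068533e-04]), 'eef_pos': array([ 0.50210242, -0.30603828,  0.0489217 ]), 'tcp_rot': array([ 6.58932811e-01,  7.52201339e-01, -8.87347028e-06,  8.33649900e-04]), 'contact_force': array([-1.25550531, -0.23516084, -0.04066054]), 'wrist_torque': array([-0.03324789,  0.02163991,  0.01082768]), 'finger_force': 0.0, 'opening': -0.0009857427949095132}
```

View pics/c4.png

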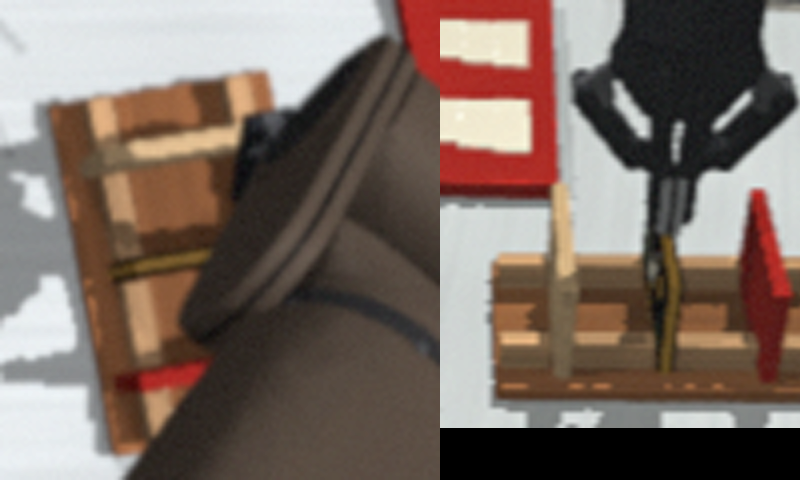

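```bash
python3 - <<'E'
from h import *
from fit import W
p=st()[0]["eef_pos"]
P=np.r_[[p,p+[0,0,.02],p+[0,0,.06]],W([.5018,-.3025,.14],[[0,55,72],[0,0,72],[0,-55,72],[0,55,28]])]
for q,r in zip(proj("side",P),proj("top",P)): print(((q-[280,75])*4+[440,0]).round(), ((r-[345,195])*4).round())
im=cv2.imread("pics/s2.png");cv2.imwrite("pics/c5.png",np.clip(crop(im,322,362,100,172,8)*2.,0,255).astype(np.uint8))
E
```

```text
[660. 262.] [221. 256.]
[663. 233.] [232. 253.]
[670. 174.] [255. 247.]
[672. 286.] [127. 269.]
[664. 231.] [228. 253.]
[656. 180.] [327. 236.]
[664. 349.] [108. 274.]
```

View pics/c5.png

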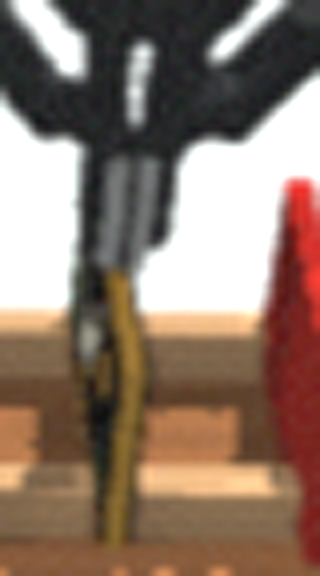

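The crop shows the fingers at the plaque's top edge (side pixel about 337,133), but it doesn't settle whether they hold it. The opening reads shut. I'll lift and check the pixels numerically.

>>> move_arm:
  plan:
    - {"x": 0, "y": 0, "z": -0.02, "yaw": 0, "fingers": 1}
    - {"x": 0, "y": 0, "z": -0.05, "yaw": 0, "fingers": 1}
    - {"x": 0, "y": 0, "z": -0.09, "yaw": 0, "fingers": 1}
    - {"x": 0, "y": 0, "z": -0.09, "yaw": 0, "fingers": 1}

```text
time: 2.6
eef_pos: [0.505, -0.3084, 0.1451]
tcp_rot: [0.659, 0.752, 0.0, 0.006]
contact_force: [0.0, -0.3, 1.2]
opening: 0.002
finger_force: 0.0
```

```bash
cat > gold.py <<'E'
from h import *
def gold(f,box):
    im=cv2.imread(f"pics/{f}.png"); h=cv2.cvtColor(im,cv2.COLOR_BGR2HSV); x0,x1,y0,y1=box
    m=cv2.inRange(h,(14,110,60),(30,255,255))[y0:y1,x0:x1]
    for y in range(0,y1-y0,3):
        xs=np.nonzero(m[y])[0]; print(y+y0,(xs+x0).tolist()) if len(xs) else None
E
python3 - <<'E'
from gold import *
grab("side","s3");grab("top","t3")
for f in("side0","s2","s3"): print(f);gold(f,(315,360,60,175))
print(st()[0]["eef_pos"],st()[0]["opening"])
E
```

```text
side0
123 [333, 334, 335]
126 [334, 335, 336]
129 [334, 335, 336]
132 [335, 336, 337]
135 [335, 336, 337]
138 [336, 337, 338]
141 [329, 330, 336, 337, 338, 339, 340, 341, 342, 345, 347, 349, 350, 351, 352, 353]
144 [321, 323, 337, 338, 339, 340]
147 [338, 339]
150 [338]
153 [337, 338]
156 [337]
159 [316, 319, 320, 321, 322, 324, 327, 328, 329, 333, 337, 339, 340, 341, 342, 343, 345, 346, 347, 348, 349, 350, 351, 353, 354]
162 [321, 328, 329, 336, 341, 346, 347, 351, 353, 354]
165 [336]
168 [335, 336, 337, 347, 352]
s2
135 [336, 337]
138 [336, 337, 338]
141 [316, 317, 328, 329, 337, 338, 339, 341, 342, 343, 344, 345, 347, 349, 350, 351, 352, 354]
144 [337, 338, 339]
147 [338, 339]
150 [338]
153 [337, 338]
156 [337, 339]
159 [315, 316, 319, 321, 322, 323, 324, 337, 340, 341, 343, 344, 345, 346, 347, 348, 349, 350, 351, 352, 353, 354]
162 [328, 336, 337, 346]
165 [336]
168 [334, 335, 336, 337, 338, 342, 352, 356, 358]
s3
123 [333, 334, 335]
126 [334, 335, 336]
129 [334, 335, 336]
132 [335, 336, 337]
135 [335, 336, 337]
138 [336, 337, 338]
141 [316, 327, 328, 329, 330, 336, 337, 338, 339, 340, 342, 344, 346, 347, 349, 350, 351, 352, 353]
144 [321, 337, 338, 339, 340, 349, 350]
147 [338, 339]
150 [338]
156 [337]
159 [316, 317, 319, 321, 322, 323, 324, 325, 328, 331, 337, 339, 340, 341, 343, 344, 345, 346, 347, 348, 349, 350, 351, 352, 353, 354, 355]
162 [331, 336]
165 [336, 343]
168 [334, 335, 336, 337, 341, 358]
[ 0.50240614 -0.30616077  0.1395328 ] 0.00015848317910989985
```

```bash
python3 - <<'E'
from h import *
p=st()[0]["eef_pos"]; print("tcp",proj("side",p),proj("top",p))
for k in (.02,.04,.06): print(k,proj("side",p+[0,0,k]).round(1),proj("side",p-[0,0,k]).round(1))
a=cv2.imread("pics/side0.png").astype(int);b=cv2.imread("pics/s3.png").astype(int)
d=(np.abs(a-b).max(2)>35)
for y in range(80,142,2):
    xs=np.nonzero(d[y,310:365])[0]+310; print(y,xs.min() if len(xs) else None,xs.max() if len(xs) else None,len(xs))
E
```

```text
tcp [[338.80258814 106.15963283]] [[413.82716786 255.3605149 ]]
0.02 [[339.8  98. ]] [[337.9 114. ]]
0.04 [[340.8  89.6]] [[336.9 121.7]]
0.06 [[341.8  81. ]] [[336.1 129.1]]
80 335 348 14
82 335 347 13
84 335 347 13
86 334 347 14
88 334 347 14
90 335 346 12
92 336 345 10
94 337 343 7
96 None None 0
98 None None 0
100 None None 0
102 None None 0
104 None None 0
106 None None 0
108 None None 0
110 None None 0
112 None None 0
114 None None 0
116 None None 0
118 None None 0
120 None None 0
122 None None 0
124 None None 0
126 None None 0
128 None None 0
130 None None 0
132 None None 0
134 None None 0
136 None None 0
138 None None 0
140 None None 0
```

The side picture shows the plaque still standing in its slot. The shut fingertips sit about 27 mm higher (row 95) than the TCP reading predicts (row 106), so they closed above the plaque. I'll go lower and check for contact.

>>> move_arm:
  plan:
    - {"x": 0, "y": 0, "z": 0, "yaw": 0, "fingers": 0.6}
    - {"x": 0, "y": 0, "z": 0, "yaw": 0, "fingers": 0.6}
    - {"x": 0, "y": 0, "z": 0.045, "yaw": 0, "fingers": 0.6}
    - {"x": 0, "y": 0, "z": 0.09, "yaw": 0, "fingers": 0.6}
    - {"x": 0, "y": 0, "z": 0.113, "yaw": 0, "fingers": 0.6}

```text
time: 3.2
eef_pos: [0.4987, -0.3031, 0.0194]
tcp_rot: [0.659, 0.752, -0.0, -0.004]
contact_force: [-0.8, 0.0, -1.3]
opening: 0.405
finger_force: 0.0
```

>>> move_arm:
  plan:
    - {"x": 0, "y": 0, "z": 0, "yaw": 0, "fingers": 1}
    - {"x": 0, "y": 0, "z": 0, "yaw": 0, "fingers": 1}
    - {"x": 0, "y": 0, "z": 0, "yaw": 0, "fingers": 1}
    - {"x": 0, "y": 0, "z": 0, "yaw": 0, "fingers": 1}
  force: 25

```text
time: 3.6
eef_pos: [0.5028, -0.3066, 0.0269]
tcp_rot: [0.659, 0.752, -0.0, 0.002]
contact_force: [0.2, 0.4, 0.1]
opening: 0.106
finger_force: 30.9
```

```bash
python3 - <<'E'
from h import *
for i in range(4): s=st()[0]; print(s["eef_pos"],s["opening"],s["finger_force"],s["contact_force"]); grab("side","s4") if i==0 else ctrl.read_camera("side")
E
```

```text
[ 0.50279466 -0.30661413  0.02689773] 0.10557502605177217 30.93742311000824 [0.20547435 0.43035348 0.07772376]
[ 0.5026478  -0.30647204  0.02672339] 0.10957034414543051 30.937814712524414 [-0.0208134   0.07038519 -0.81872873]
[ 0.50246265 -0.30630537  0.02645715] 0.11147538100501331 30.938115119934082 [ 0.53578297 -0.24828128 -0.50528828]
[ 0.50226273 -0.30614921  0.02618518] 0.1166632836803303 30.937337279319763 [ 0.03589365 -0.2274159  -1.33605837]
```

>>> move_arm:
  plan:
    - {"x": 0, "y": 0, "z": -0.03, "yaw": 0, "fingers": 1}
    - {"x": 0, "y": 0, "z": -0.07, "yaw": 0, "fingers": 1}
    - {"x": 0, "y": 0, "z": -0.1, "yaw": 0, "fingers": 1}
    - {"x": 0.04, "y": 0, "z": -0.1, "yaw": 0, "fingers": 1}
    - {"x": 0.08, "y": 0, "z": -0.1, "yaw": 0, "fingers": 1}

```text
time: 4.3
eef_pos: [0.492, -0.2269, 0.1273]
tcp_rot: [0.66, 0.751, 0.0, 0.002]
contact_force: [0.1, 1.0, -1.5]
opening: 0.108
finger_force: 30.9
```

>>> move_arm:
  plan:
    - {"x": 0.04, "y": -0.01, "z": 0, "yaw": 0.14, "fingers": 1}
    - {"x": 0.08, "y": -0.02, "z": 0, "yaw": 0.28, "fingers": 1}
    - {"x": 0.12, "y": -0.03, "z": 0, "yaw": 0.42, "fingers": 1}
    - {"x": 0.12, "y": -0.03, "z": 0, "yaw": 0.56, "fingers": 1}
    - {"x": 0.12, "y": -0.03, "z": 0, "yaw": 0.7, "fingers": 1}

```text
time: 4.8
eef_pos: [0.4452, -0.11, 0.1253]
tcp_rot: [0.878, 0.479, 0.0, 0.0]
contact_force: [0.2, -0.9, 0.0]
opening: 0.109
finger_force: 30.9
```

```bash
python3 - <<'E'
from h import *
ctrl.read_camera("side");grab("side","s5")
s,r=st();print(s["eef_pos"],s["opening"],s["finger_force"],s["qpos"][5]); print(tool([.512,-.105,.06],-83.3))
E
```

```text
[ 0.44560803 -0.1109574   0.12538756] 0.10976676419820101 30.917118787765503 0.10153373823868067
[0.0407, 0.0527, 0.0654, 0.8868]
```

>>> move_arm:
  plan:
    - {"x": 0.01, "y": 0.012, "z": 0.01, "yaw": 0.14, "fingers": 1}
    - {"x": 0.02, "y": 0.025, "z": 0.02, "yaw": 0.28, "fingers": 1}
    - {"x": 0.03, "y": 0.04, "z": 0.03, "yaw": 0.42, "fingers": 1}
    - {"x": 0.041, "y": 0.053, "z": 0.04, "yaw": 0.56, "fingers": 1}
    - {"x": 0.041, "y": 0.053, "z": 0.05, "yaw": 0.7, "fingers": 1}

```text
time: 5.4
eef_pos: [0.5145, -0.1058, 0.0751]
tcp_rot: [0.989, 0.15, 0.001, 0.0]
contact_force: [-0.2, -0.6, -0.8]
opening: 0.107
finger_force: 30.9
```

>>> move_arm:
  plan:
    - {"x": 0, "y": 0, "z": 0.015, "yaw": 0.14, "fingers": 1}
    - {"x": 0, "y": 0, "z": 0.015, "yaw": 0.187, "fingers": 1}
    - {"x": 0, "y": 0, "z": 0.015, "yaw": 0.187, "fingers": 1}

```text
time: 5.7
eef_pos: [0.5121, -0.1054, 0.0594]
tcp_rot: [0.998, 0.059, -0.001, -0.0]
contact_force: [-0.2, 0.5, -1.2]
opening: 0.115
finger_force: 30.9
```

```bash
python3 - <<'E'
from h import *
ctrl.read_camera("side");grab("side","s6");grab("top","t6");ctrl.read_camera("side")
s,r=st();print(s["eef_pos"],s["opening"],s["finger_force"],s["qpos"]); print(tool([.512,-.105,.02],-83.3))
a=crop(cv2.imread("pics/s6.png"),255,400,140,270,4);cv2.imwrite("pics/c6.png",np.clip(a*1.4,0,255).astype(np.uint8))
E
```

```text
[ 0.51279521 -0.105596    0.06049658] 0.10902916363390802 30.914459824562073 [-3.97019893e-01  1.24674984e-01  2.05353061e+00  4.21981967e-06
  9.62254245e-01  1.05645402e+00]
[-0.0008, -0.0007, 0.0405, 0.0004]
```

View pics/c6.png

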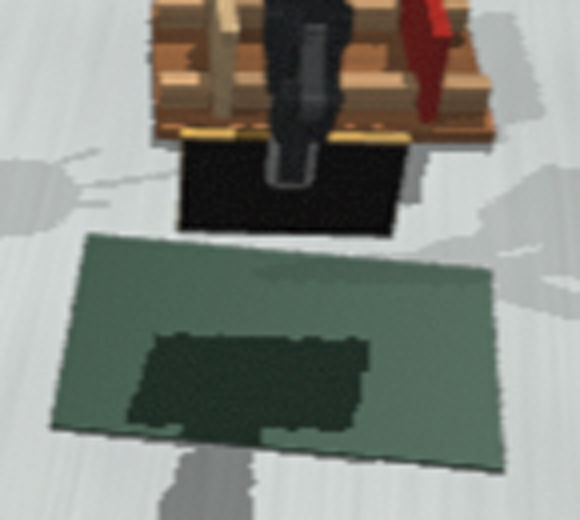

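Back of the plaque faces the camera, upright in the grip, with corners near (300,173), (357,174), (299,197) and (353,199). The fingertip overlaps the top edge by about 20 mm. I'll fit its position.

```bash
python3 - <<'E'
from h import *
from scipy.optimize import least_squares
uv=np.array([(180,137),(408,143),(178,231),(393,237)])/4+[255,140]
loc=np.array([[-5,-55,62],[-5,55,62],[-5,-55,0],[-5,55,0]])/1000  # back face
def P(p,s):
    c,si=np.cos(p[3]),np.sin(p[3]);L=loc*[1,s,1]
    return np.c_[p[0]+c*L[:,0]-si*L[:,1],p[1]+si*L[:,0]+c*L[:,1],p[2]+L[:,2]]
for s in(1,-1):
    r=least_squares(lambda p:(proj("side",P(p,s))-uv).ravel(),[.51,-.105,.045,-1.45]);print(s,r.x,r.fun.round(1))
E
```

```text
1 [ 0.50823154 -0.09959015  0.04273833  1.68731822] [ 0.4 -0.   0.2  0.  -0.4  0.  -0.2  0. ]
-1 [ 0.50939412 -0.10952234  0.04273833 -1.45427443] [ 0.4 -0.   0.2  0.  -0.4  0.  -0.2  0. ]
```

>>> move_arm:
  plan:
    - {"x": 0, "y": 0, "z": 0.015, "yaw": 0, "fingers": 1}
    - {"x": 0, "y": 0, "z": 0.029, "yaw": 0, "fingers": 1}
    - {"x": 0, "y": 0, "z": 0.036, "yaw": 0, "fingers": 1}
    - {"x": 0, "y": 0, "z": 0.039, "yaw": 0, "fingers": 1}
    - {"x": 0, "y": 0, "z": 0.039, "yaw": 0, "fingers": 1}

```text
time: 6.4
eef_pos: [0.5117, -0.105, 0.0199]
tcp_rot: [0.998, 0.058, -0.001, -0.0]
contact_force: [0.0, -0.5, -0.8]
opening: 0.111
finger_force: 30.9
```

```bash
python3 - <<'E'
from h import *
for i in range(3): grab("side","s7"); s=st()[0]; print(s["eef_pos"],s["contact_force"],s["opening"])
E
```

```text
[ 0.51225175 -0.10522075  0.02057433] [ 0.31191549 -0.15961227 -1.23639973] 0.10997939640623575
[ 0.51261201 -0.10538945  0.02105576] [-0.38941916 -0.01203842 -0.63806795] 0.11008046410244744
[ 0.51279005 -0.10544398  0.02133502] [ 0.08459631 -0.38348748 -0.2055095 ] 0.10682947013894217
```

>>> move_arm:
  plan:
    - {"x": 0, "y": 0, "z": 0.0015, "yaw": 0, "fingers": 1}
    - {"x": 0, "y": 0, "z": 0.0015, "yaw": 0, "fingers": 1}
    - {"x": 0, "y": 0, "z": 0.0015, "yaw": 0, "fingers": 0.84}
    - {"x": 0, "y": 0, "z": 0.0015, "yaw": 0, "fingers": 0.79}
    - {"x": 0, "y": 0, "z": 0.0015, "yaw": 0, "fingers": 0.79}

```text
time: 7.05
eef_pos: [0.5126, -0.1054, 0.0197]
tcp_rot: [0.998, 0.058, 0.0, 0.0]
contact_force: [-0.0, 0.8, -0.2]
opening: 0.208
finger_force: 0.0
```

>>> move_arm:
  plan:
    - {"x": 0, "y": -0.003, "z": 0, "yaw": 0, "fingers": 0.79}
    - {"x": 0, "y": -0.006, "z": 0, "yaw": 0, "fingers": 0.79}
    - {"x": 0, "y": -0.009, "z": 0, "yaw": 0, "fingers": 0.79}
    - {"x": 0, "y": -0.012, "z": 0, "yaw": 0, "fingers": 0.79}
    - {"x": 0, "y": -0.014, "z": 0, "yaw": 0, "fingers": 0.79}

```text
time: 7.55
eef_pos: [0.5106, -0.0909, 0.0194]
tcp_rot: [0.998, 0.058, -0.0, -0.0]
contact_force: [-0.7, -0.2, -0.1]
opening: 0.209
finger_force: 0.0
```

```bash
python3 - <<'E'
from h import *
for i in range(2): grab("side","s8"); s=st()[0]; print(s["eef_pos"],s["contact_force"],s["opening"],s["finger_force"])
a=crop(cv2.imread("pics/s8.png"),265,385,150,250,5);cv2.imwrite("pics/c7.png",np.clip(a*1.5,0,255).astype(np.uint8))
E
```

```text
[ 0.51053829 -0.0907505   0.01932787] [-0.73648764  0.27405219 -1.29226458] 0.21138842804927127 0.09186271636281163
[ 0.51060919 -0.09096774  0.0193631 ] [0.66790258 0.18471815 0.32405179] 0.20722305686363315 0.05179344952921383
```

View pics/c7.png

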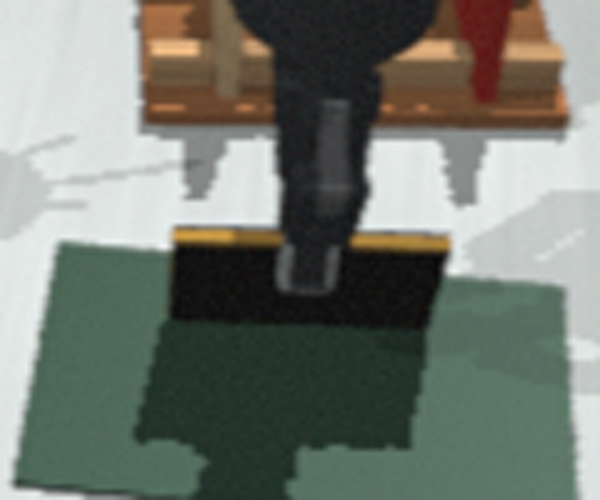

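The plaque leans on the front finger: its gilt top edge is at about (300-355,197) and its bottom edge at row 214 on the pad. Now I'll ease it down by opening slowly.

>>> move_arm:
  plan:
    - {"x": 0, "y": -0.001, "z": 0.003, "yaw": 0, "fingers": 0.76}
    - {"x": 0, "y": -0.001, "z": 0.006, "yaw": 0, "fingers": 0.72}
    - {"x": 0, "y": -0.001, "z": 0.009, "yaw": 0, "fingers": 0.68}
    - {"x": 0, "y": -0.002, "z": 0.01, "yaw": 0, "fingers": 0.65}
    - {"x": 0, "y": -0.004, "z": 0.013, "yaw": 0, "fingers": 0.6}

```text
time: 8.15
eef_pos: [0.5104, -0.0875, 0.0063]
tcp_rot: [0.998, 0.058, 0.0, 0.0]
contact_force: [0.2, 0.1, 0.8]
opening: 0.399
finger_force: 0.1
```

>>> move_arm:
  plan:
    - {"x": 0, "y": -0.002, "z": 0.004, "yaw": 0, "fingers": 0.55}
    - {"x": 0, "y": -0.005, "z": 0.008, "yaw": 0, "fingers": 0.48}
    - {"x": 0, "y": -0.007, "z": 0.011, "yaw": 0, "fingers": 0.42}
    - {"x": 0, "y": -0.009, "z": 0.014, "yaw": 0, "fingers": 0.36}
    - {"x": 0, "y": -0.011, "z": 0.017, "yaw": 0, "fingers": 0.3}

```text
time: 8.65
eef_pos: [0.5089, -0.0762, -0.0109]
tcp_rot: [0.998, 0.058, -0.0, -0.0]
contact_force: [0.1, -0.2, -1.3]
opening: 0.705
finger_force: 0.2
```

>>> move_arm:
  plan:
    - {"x": 0, "y": -0.0015, "z": 0.002, "yaw": 0, "fingers": 0.24}
    - {"x": 0, "y": -0.003, "z": 0.004, "yaw": 0, "fingers": 0.18}
    - {"x": 0, "y": -0.004, "z": 0.004, "yaw": 0, "fingers": 0.1}
    - {"x": 0, "y": -0.005, "z": 0.004, "yaw": 0, "fingers": 0}
    - {"x": 0, "y": -0.005, "z": 0.004, "yaw": 0, "fingers": 0}

```text
time: 9.15
eef_pos: [0.5086, -0.0715, -0.0144]
tcp_rot: [0.998, 0.058, 0.0, 0.0]
contact_force: [0.4, 0.4, 0.3]
opening: 1.002
finger_force: 0.0
```

```bash
python3 - <<'E'
from gold import *
for i in range(2): grab("side","s9"); s=st()[0]; print(s["eef_pos"],s["contact_force"],s["opening"],s["finger_force"])
im=cv2.imread("pics/s9.png")[175:250,280:370]; g=im.sum(2)
h=cv2.cvtColor(im,cv2.COLOR_BGR2HSV)
ch=np.full(g.shape,'.')
ch[(h[...,0]>60)&(h[...,0]<95)&(h[...,1]>60)]='g'; ch[g<75]='#'; ch[(h[...,0]>14)&(h[...,0]<30)&(h[...,1]>110)&(g>120)]='o'; ch[g>330]='W'
print("\n".join(f"{175+i} "+"".join(r) for i,r in enumerate(ch) if i%2==0))
E
```

```text
[ 0.50861553 -0.07156922 -0.01436197] [0.58590094 0.45088468 0.62775057] 1.0032926778783422 0.0
[ 0.50861135 -0.07159288 -0.01437215] [ 0.23416814 -0.6159187   0.63718263] 1.0024672957202045 0.0
175 WWWWWWWWWWWWW....................##.#######.###.######################....................
177 WWWWWWWWWWWWWWWWW..................###.####.########################......................
179 WWWWWWWWWWWWWWWWWWWWWW........WWWWW..######.########.#############..WWWWWW........WWWWWWWW
181 WWWWWWWWWWWWWWWWWWWWWW.......WWWWWWWW..####..####.#############...WWWWWWWW.......WWWWWWWWW
183 WWWWWWWWWWWWWWWWWWWWWW......WWWWWWWWWW..###.###############....WWWWWWWWWWW.......WWWWWWWWW
185 WWWWWWWWWWWWWWWWWWWWWW......WWWWWWWWWWW..############.####..WWWWWWWWWWWWWWW.....WWWWWWWWWW
187 WWWWWWWWWWWWWWWWWWWWWWW....WWWWWWWWWWWW.#...######.########.WWWWWWWWWWWWWWW.....WWWWWWWWWW
189 WWWWWWWWWWWWWWWWWWWWWW....WWWWWWWWWWWWW.....##.#####.####...WWWWWWWWWWWWWWW.....WWWWWWWWWW
191 WWWWWWWWWWWWWWWWWWWWWWWWWWWWWWWWWWWWWWW....##........#.##...WWWWWWWWWWWWWWWWWWWWWWWWWWWWWW
193 WWWWWWWWWWWWWWWWWWWWWWWWWWWWWWWWWWWWWWW....###
[... 2004 characters left out ...]
.................o.................
237 .g.gggg..ggg.g...ggggggggggggggggggggggggggggggggggg.gg#####ggggg#######g.................
239 gggggg..ggggggg.gg..gggggggggggggggggggggggggg.g...g......................................
241 ggggg.ggggggg.gggg..g.gg.ggggggggggggggg.gggg.g.....g...g.................................
243 gggggggggggg.gggggg..ggg.ggggggggggggg...g.gg.g...g......gg......g......g.................
245 gggggggggggggggg.gg.ggggg.ggggggggggggggggggg...g.............gg.g............g...........
247 gggggggggggggggggggggggg.ggg.gggggggggggggggggg.g..............g.....g......g.g...........
249 WW..................gggggggg#ggggggggggggggggggg.g....ggg....ggg...g..........g...........
```

```bash
python3 - <<'E'
from h import *
for uv in [(298,233.5),(325,233.7),(352,234),(300.5,210.5),(325,210.7),(350.5,211.5)]: print(uv,at("side",uv,.013).round(4))
p=st()[0]["eef_pos"]
for z in (.003,.008,.013,.02): print(z,proj("side",[p[0],p[1]+.0425,z]).round(1))
E
```

```text
(298, 233.5) [ 0.5563 -0.027   0.013 ]
(325, 233.7) [ 0.5036 -0.0346  0.013 ]
(352, 234) [ 0.4508 -0.042   0.013 ]
(300.5, 210.5) [ 0.5587 -0.0921  0.013 ]
(325, 210.7) [ 0.5081 -0.0994  0.013 ]
(350.5, 211.5) [ 0.4554 -0.1053  0.013 ]
0.003 [[321.9 238.9]]
0.008 [[322.  237.2]]
0.013 [[322.2 235.5]]
0.02 [[322.5 233.1]]
```

Side pixels show the plaque flat, picture up: moon near (306,226), bottom edge at row 211, top edge at row 233, facing the case. I'll shift 5 mm, lower, and grip it by its long edges.

>>> move_arm:
  plan:
    - {"x": 0.003, "y": -0.005, "z": 0, "yaw": 0, "fingers": 0}
    - {"x": 0.003, "y": -0.005, "z": 0.006, "yaw": 0, "fingers": 0}
    - {"x": 0.003, "y": -0.005, "z": 0.011, "yaw": 0, "fingers": 0}
    - {"x": 0.003, "y": -0.005, "z": 0.013, "yaw": 0, "fingers": 0}
    - {"x": 0.003, "y": -0.005, "z": 0.013, "yaw": 0, "fingers": 0}
  force: 25

```text
time: 9.75
eef_pos: [0.5102, -0.066, -0.0283]
tcp_rot: [0.998, 0.058, -0.001, -0.0]
contact_force: [-0.1, -0.6, 0.2]
opening: 1.001
finger_force: 0.0
```

>>> move_arm:
  plan:
    - {"x": 0, "y": 0, "z": 0, "yaw": 0, "fingers": 0.1}
    - {"x": 0, "y": 0, "z": 0, "yaw": 0, "fingers": 0.2}
    - {"x": 0, "y": 0, "z": 0, "yaw": 0, "fingers": 0.3}
    - {"x": 0, "y": 0, "z": 0, "yaw": 0, "fingers": 0.35}
    - {"x": 0, "y": 0, "z": 0, "yaw": 0, "fingers": 0.35}
  force: 25

```text
time: 10.25
eef_pos: [0.5114, -0.0665, -0.027]
tcp_rot: [0.998, 0.058, 0.001, 0.0]
contact_force: [0.6, -1.2, 2.7]
opening: 0.717
finger_force: 28.1
```

```bash
python3 - <<'E'
from h import *
for i in range(2): grab("side","s10"); s=st()[0]; print(s["eef_pos"],s["contact_force"],s["opening"],s["finger_force"])
E
```

```text
[ 0.51138922 -0.06645628 -0.02701784] [-4.95041079e-04 -1.49046153e+00  3.17045365e+00] 0.7187340534010285 28.125441670417786
[ 0.5113981  -0.06645564 -0.02701771] [-0.10617307 -1.95128064  4.21038818] 0.717531476402315 28.156224489212036
```

>>> move_arm:
  plan:
    - {"x": 0, "y": 0, "z": -0.02, "yaw": 0, "fingers": 0.4}
    - {"x": 0, "y": 0, "z": -0.06, "yaw": 0, "fingers": 0.4}
    - {"x": 0, "y": 0, "z": -0.105, "yaw": 0, "fingers": 0.4}
    - {"x": 0, "y": 0, "z": -0.11, "yaw": 0, "fingers": 0.4}

```text
time: 10.75
eef_pos: [0.5146, -0.0672, 0.088]
tcp_rot: [0.998, 0.058, 0.005, 0.002]
contact_force: [0.3, -0.7, 0.1]
opening: 0.711
finger_force: 28.0
```

```bash
python3 - <<'E'
from h import *
ctrl.read_camera("side");s=st()[0]; print(s["eef_pos"],s["opening"],s["finger_force"],s["qpos"][5]); print(tool([.5147,.185,.085],-83.3))
E
```

```text
[ 0.51338235 -0.06684408  0.08624985] 0.7147529115880741 27.97833502292633 1.1289521382523036
[0.0304, -0.25, 0.0007, -0.001]
```

>>> move_arm:
  plan:
    - {"x": 0.006, "y": -0.045, "z": 0, "yaw": 0, "fingers": 0.4}
    - {"x": 0.012, "y": -0.095, "z": 0, "yaw": 0, "fingers": 0.4}
    - {"x": 0.018, "y": -0.145, "z": 0, "yaw": 0, "fingers": 0.4}
    - {"x": 0.024, "y": -0.195, "z": 0, "yaw": 0, "fingers": 0.4}
    - {"x": 0.03, "y": -0.225, "z": 0, "yaw": 0, "fingers": 0.4}

```text
time: 11.3
eef_pos: [0.512, 0.1636, 0.0798]
tcp_rot: [0.998, 0.059, -0.002, -0.0]
contact_force: [0.7, 0.8, -1.9]
opening: 0.718
finger_force: 28.0
```

>>> move_arm:
  plan:
    - {"x": 0, "y": -0.025, "z": 0, "yaw": 0, "fingers": 0.4}
    - {"x": 0, "y": -0.025, "z": 0.03, "yaw": 0, "fingers": 0.4}
    - {"x": 0, "y": -0.025, "z": 0.033, "yaw": 0, "fingers": 0.4}
    - {"x": 0, "y": -0.025, "z": 0.033, "yaw": 0, "fingers": 0.4}

```text
time: 11.7
eef_pos: [0.5092, 0.1851, 0.0466]
tcp_rot: [0.998, 0.058, -0.003, 0.0]
contact_force: [0.5, 0.1, -1.7]
opening: 0.718
finger_force: 28.0
```

```bash
python3 - <<'E'
from h import *
ctrl.read_camera("side");s=grab("side","s11");t=grab("top","t11");z=st()[0]; print(z["eef_pos"],z["opening"],z["finger_force"],z["tcp_rot"])
o=np.zeros((600,800,3),np.uint8);a=crop(s,232,412,265,380,4.4);o[:a.shape[0],:a.shape[1]]=a[:,:800]
cv2.imwrite("pics/c8.png",np.clip(o*1.5,0,255).astype(np.uint8))
E
```

```text
[0.51221978 0.18509836 0.04990417] 0.7114683008661336 28.00981253385544 [ 9.98355278e-01  5.73291571e-02  3.24676244e-04 -4.41892735e-05]
```

View pics/c8.png

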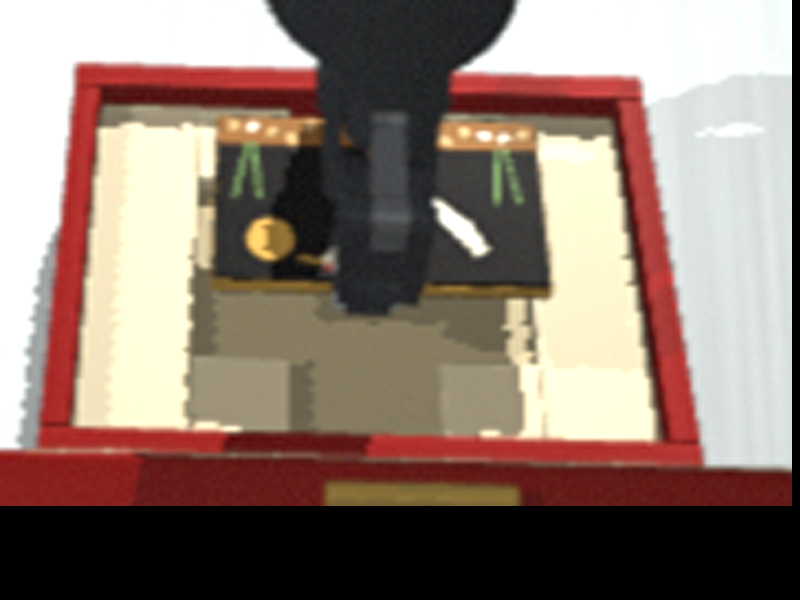

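The picture shows the plaque held flat over the case, picture up, with the ground on the front side and the moon towards the hinge. Its corners are at about (281,292), (354,293), (357,330) and (280,329). It needs to move towards the hinge and slightly towards image left.

```bash
python3 - <<'E'
from h import *
from fit import W,res
from scipy.optimize import least_squares
k=lambda x,y:np.array([232+x/4.4,265+y/4.4])
case=[("side",k(77,66),(-75,-105,62)),("side",k(640,80),(-75,105,62)),("side",k(702,464),(75,105,62)),("side",k(38,447),(75,-105,62))]
rec=[("side",k(192,357),(34,-58,50)),("side",k(522,364),(34,58,50)),("side",k(290,360),(34,-25,50)),("side",k(442,362),(34,25,50))]
pl=[k(215,118),k(538,125),k(551,287),(k(212,280))]
for nm,o in(("rim",case),("rim+rec",case+rec)):
    c=least_squares(res,[.509,.19,1.688],args=(o,),loss="soft_l1");print(nm,c.x,res(c.x,o).round(1))
o=[("side",q,(X,Y,85)) for q,(X,Y) in zip(pl,[(-31,-55),(-31,55),(31,55),(31,-55)])]
for zz in (85,90,95):
    oo=[(a,b,(P[0],P[1],zz)) for a,b,P in o];r=least_squares(res,[.509,.19,1.688],args=(oo,));print(zz,r.x,r.fun.round(1))
    d=r.x-c.x; print("delta needed",-d)
E
```

```text
rim [0.50738497 0.18909186 1.68856212] [-0.5 -2.3  0.3 -2.   1.4  0.7 -0.9  0.5]
rim+rec [0.50719288 0.19096028 1.69061434] [-0.7 -1.2  0.3 -1.2  1.7  1.9 -1.   1.9 -0.5 -0.5  4.1 -0.1 -0.1 -0.6
 -0.4 -0.2]
85 [0.50424882 0.18561215 1.69059347] [ 0.3 -0.2 -0.8  0.   0.6  0.2 -0.2 -0.1]
delta needed [2.94405712e-03 5.34812625e-03 2.08755942e-05]
90 [0.50435428 0.18868911 1.69095702] [-0.  -0.4 -0.4 -0.2  1.   0.4 -0.6  0. ]
delta needed [ 0.0028386   0.00227116 -0.00034268]
95 [0.5044598  0.19176459 1.6913289 ] [-0.4 -0.6 -0.1 -0.4  1.4  0.5 -0.9  0.2]
delta needed [ 0.00273308 -0.00080431 -0.00071455]
```

>>> move_arm:
  plan:
    - {"x": 0.003, "y": -0.0016, "z": 0, "yaw": 0, "fingers": 0.4}
    - {"x": 0.003, "y": -0.0016, "z": 0.012, "yaw": 0, "fingers": 0.4}
    - {"x": 0.003, "y": -0.0016, "z": 0.022, "yaw": 0, "fingers": 0.4}
    - {"x": 0.003, "y": -0.0016, "z": 0.027, "yaw": 0, "fingers": 0.4}
    - {"x": 0.003, "y": -0.0016, "z": 0.028, "yaw": 0, "fingers": 0.4}

```text
time: 12.35
eef_pos: [0.5133, 0.1873, 0.0198]
tcp_rot: [0.998, 0.058, -0.001, 0.0]
contact_force: [-0.6, 0.2, -1.1]
opening: 0.716
finger_force: 28.0
```

>>> move_arm:
  plan:
    - {"x": 0, "y": 0, "z": 0.001, "yaw": 0, "fingers": 0.4}
    - {"x": 0, "y": 0, "z": 0.002, "yaw": 0, "fingers": 0.4}
    - {"x": 0, "y": 0, "z": 0.003, "yaw": 0, "fingers": 0.4}
    - {"x": 0, "y": 0, "z": 0.004, "yaw": 0, "fingers": 0.4}
    - {"x": 0, "y": 0, "z": 0.004, "yaw": 0, "fingers": 0.4}

```text
time: 12.85
eef_pos: [0.5145, 0.1876, 0.0175]
tcp_rot: [0.998, 0.058, 0.0, -0.0]
contact_force: [-0.3, 0.3, -0.8]
opening: 0.714
finger_force: 28.0
```

```bash
python3 - <<'E'
from h import *
for i in range(3): ctrl.read_camera("side");z=st()[0]; print(z["eef_pos"],z["contact_force"],z["opening"],z["finger_force"])
E
```

```text
[0.51456912 0.18753536 0.01749562] [ 0.83308315 -0.00596627 -0.68638719] 0.7142028647382521 28.01564186811447
[0.51459233 0.18756846 0.01753844] [-0.15120623  0.49832654 -0.45677884] 0.7145041263723391 28.014984726905823
[0.51462544 0.1875715  0.01755244] [ 0.09361646 -0.17188282 -0.97477756] 0.7131093203196986 28.015535473823547
```

>>> move_arm:
  plan:
    - {"x": 0, "y": 0, "z": 0.002, "yaw": 0, "fingers": 0.4}
    - {"x": 0, "y": 0, "z": 0.0035, "yaw": 0, "fingers": 0.4}
    - {"x": 0, "y": 0, "z": 0.005, "yaw": 0, "fingers": 0.4}
    - {"x": 0, "y": 0, "z": 0.005, "yaw": 0, "fingers": 0.4}

```text
time: 13.4
eef_pos: [0.5142, 0.1875, 0.0121]
tcp_rot: [0.998, 0.058, -0.0, 0.0]
contact_force: [-0.3, 0.7, -0.5]
opening: 0.713
finger_force: 28.0
```

```bash
python3 - <<'E'
from h import *
for i in range(3): grab("side","s12");z=st()[0]; print(z["eef_pos"],z["contact_force"],z["opening"],z["finger_force"])
E
```

```text
[0.51435012 0.18751198 0.01219723] [-1.06930631 -0.90221419 -0.73931342] 0.7162567402464863 28.014562726020813
[0.51444627 0.18752046 0.0123085 ] [ 0.35323773 -0.07591608 -1.43966902] 0.7156605420278164 28.014809489250183
[0.5145536  0.18751281 0.01239425] [ 0.09712111 -0.5515544   0.0713185 ] 0.7162972523633795 28.013992309570312
```

>>> move_arm:
  plan:
    - {"x": 0, "y": 0, "z": 0.001, "yaw": 0, "fingers": 0.4}
    - {"x": 0, "y": 0, "z": 0.0015, "yaw": 0, "fingers": 0.4}
    - {"x": 0, "y": 0, "z": 0.0015, "yaw": 0, "fingers": 0.4}

```text
time: 13.85
eef_pos: [0.5146, 0.1875, 0.011]
tcp_rot: [0.998, 0.058, 0.0, -0.0]
contact_force: [0.1, -0.3, -0.5]
opening: 0.715
finger_force: 28.1
```

>>> move_arm:
  plan:
    - {"x": 0, "y": 0, "z": 0.0005, "yaw": 0, "fingers": 0.4}
    - {"x": 0, "y": 0, "z": 0.001, "yaw": 0, "fingers": 0.4}
    - {"x": 0, "y": 0, "z": 0.001, "yaw": 0, "fingers": 0.4}

```text
time: 14.15
eef_pos: [0.5146, 0.1875, 0.011]
tcp_rot: [0.998, 0.058, -0.0, 0.0]
contact_force: [-3.2, -0.9, 5.4]
opening: 0.717
finger_force: 28.7
```

Contact at exactly the predicted bedded height. Release and lift.

>>> move_arm:
  plan:
    - {"x": 0, "y": 0, "z": 0, "yaw": 0, "fingers": 0.22}
    - {"x": 0, "y": 0, "z": 0, "yaw": 0, "fingers": 0.14}
    - {"x": 0, "y": 0, "z": 0, "yaw": 0, "fingers": 0.14}
    - {"x": 0, "y": 0, "z": -0.02, "yaw": 0, "fingers": 0.14}
    - {"x": 0, "y": 0, "z": -0.06, "yaw": 0, "fingers": 0.14}

```text
time: 14.65
eef_pos: [0.5112, 0.1869, 0.0666]
tcp_rot: [0.998, 0.058, -0.004, 0.0]
contact_force: [-0.7, 0.5, -0.4]
opening: 0.863
finger_force: 0.0
```

>>> move_arm:
  plan:
    - {"x": 0, "y": 0.03, "z": -0.03, "yaw": 0, "fingers": 0.14}
    - {"x": 0, "y": 0.07, "z": -0.05, "yaw": 0, "fingers": 0.5}
    - {"x": 0, "y": 0.11, "z": -0.05, "yaw": 0, "fingers": 1}
    - {"x": 0, "y": 0.16, "z": -0.05, "yaw": 0, "fingers": 1}
    - {"x": 0, "y": 0.18, "z": -0.05, "yaw": 0, "fingers": 1}

```text
time: 15.15
eef_pos: [0.5358, 0.0054, 0.1203]
tcp_rot: [0.998, 0.056, 0.001, 0.001]
contact_force: [-0.8, -0.2, 1.1]
opening: 0.178
finger_force: 0.0
```

```bash
python3 - <<'E'
from h import *
ctrl.read_camera("side");s=grab("side","s13");grab("top","t13");z=st()[0]; print(z["eef_pos"],z["contact_force"],z["opening"])
def show(f,x0,x1,y0,y1,st=2):
    im=cv2.imread(f"pics/{f}.png")[y0:y1,x0:x1]; g=im.sum(2).astype(int); h=cv2.cvtColor(im,cv2.COLOR_BGR2HSV).astype(int)
    ch=np.full(g.shape,'.');H,S=h[...,0],h[...,1]
    ch[(H>10)&(H<35)&(S<130)&(g>150)]='c'; ch[(H>10)&(H<30)&(S>=130)]='o'; ch[((H<8)|(H>172))&(S>120)]='r'; ch[g<110]='#'; ch[(g>400)]='W'
    print("\n".join(f"{y0+i} "+"".join(r) for i,r in enumerate(ch) if i%st==0))
show("s13",242,395,278,375,3)
E
```

```text
[0.53536074 0.00773064 0.11975981] [-0.16136697  0.24057214 -0.18301235] 0.0026803889141492486
278 WWWWWWWWWWWWWWWWWWWWWWWWWWWWWWWWWWWWWWWWWWWWWWWWWWWWWWWWWWWWWWWWWWWWWWWWWWWWWWWWWWWWWWWWWWWWWWWWWWWWWWWWWWWWWWWWWWWWWWWWWWWWWWWWWWWWWWWWWWWWWWWWWWWWWWWWW
281 WWWWWW..rrrrrrrrrrrrrrrrrrrrrrrrrrrrrr##############r.....rrrrrrrrrrrrr........................................WWWWWWWWWWWWWWWWWWWWWWWWWWWWWWWWWWWWWWWWWW
284 WWWWWW..rrrrr##############rrrrrrrrr#######################rrrrrrrrrrrrrrrrrrrrrrrrrrrrrrrrrrrrrrrrrrrrrrrrrrrrrrrrrrrrrrrrrrrrrrrrrrrr..WWWWWWWWWWWWWWWW
287 WWWWWW.rrrrrr#####################################################################################################################rrrrr..WWWWWWWWWWWWWWWW
290 WWWWW..rrrrrrccccccccccccccccccccccccccccccccccccccccccc###############################.r.r.#..#####r#r############################rrrrr..WWWWWWWWWWWWWWW
293 WWWWW.rrrrrrcccccccWWWccccccccccWcccccccccccccccccccccccccccccccccccccccccccccccccccccccccccccccccccccccccccccccccccccccccccccccc.#rrrrrr.WWWWWWWWWWWWWWW
296 WWWWW.rrrrrrcccccccWWWWWWWWWWWWWWcccccccccccccccccccc
[... 3508 characters left out ...]
cccccccWWWWWWWWWWWWWWWWWWWWWccWWWWWWWWWWWWWWWWWWWWWWWcc##rrrrrr.....
365 ##################################################################################rrrrrrrrrrrrrrrrrrrrrrrrrrrrrrrrrrrrrrrrrrrrrrrrrrrrrrr..rrrrrrrr#rc...
368 rrrrrrrrrrrrrrrrrrrrrrrrrrrrrrrrrrrr.rr.rr.c.........c........rrrrrrrrrrrrrr#####r###rrrrrrrrrrrrrrrrrrrrrrrrrrrrrrrrrrrrrrrrrrrrrrrrrrrrrrrrrrrrrrrr....
371 r#rrr##r##r##rr#rr###r##rr###rr##r##rr#r####r##r#rr###r###r#r###r####r#r#####r##r#rr#rrr#rrrrrrrrrrrrrrrrrrr#rrrrr###########################rr#rrr##r...
374 rrrr#r#r##r##rr#r##rr##rrrrr###rr###rrrr#r#r#########rr####rr##rooooooooooooooooooooooooooooo..........rrrrr##rr##r######################################
```

```bash
cat > cc.py <<'E'
from h import *
C=np.array([.5073,.190,1.69])
def case(p):
    d=p[:2]-C[:2];c,s=np.cos(C[2]),np.sin(C[2]); return np.round([1000*(c*d[0]+s*d[1]),1000*(-s*d[0]+c*d[1]),1000*p[2]+26],1)
def now():
    s,r=st(); print("case xyz(tip)",case(s["eef_pos"]),"yaw err",np.degrees(tool([0,0,0],-83.2)[3]).round(2),"F",s["contact_force"].round(1),"t",s["time"],"q",s["qpos"].round(2))
if __name__=="__main__": now()
E
python3 cc.py
```

```text
case xyz(tip) [-184.3   -6.2  145.8] yaw err -0.33 F [-0.2  0.2 -0.2] t 15.3 q [-0.18  0.07  1.99  0.    1.08  1.28]
```

>>> move_arm:
  plan:
    - {"x": 0, "y": 0, "z": -0.05, "yaw": 0, "fingers": 1}
    - {"x": -0.02, "y": 0, "z": -0.095, "yaw": 0, "fingers": 1}
    - {"x": -0.05, "y": 0, "z": -0.13, "yaw": 0, "fingers": 1}
    - {"x": -0.086, "y": 0, "z": -0.145, "yaw": 0, "fingers": 1}
    - {"x": -0.086, "y": -0.02, "z": -0.145, "yaw": 0, "fingers": 1}

```text
time: 15.8
eef_pos: [0.4468, 0.0187, 0.2686]
tcp_rot: [0.998, 0.057, 0.003, 0.001]
contact_force: [0.9, 1.2, 0.3]
opening: 0.003
finger_force: 0.0
```

>>> move_arm:
  plan:
    - {"x": 0, "y": -0.04, "z": 0, "yaw": 0, "fingers": 1}
    - {"x": 0, "y": -0.08, "z": 0, "yaw": 0, "fingers": 1}
    - {"x": 0, "y": -0.12, "z": 0, "yaw": 0, "fingers": 1}
    - {"x": 0, "y": -0.16, "z": 0, "yaw": 0, "fingers": 1}
    - {"x": 0, "y": -0.2, "z": 0, "yaw": 0, "fingers": 1}

```text
time: 16.3
eef_pos: [0.4231, 0.2202, 0.2648]
tcp_rot: [0.998, 0.059, -0.0, -0.0]
contact_force: [0.2, 0.4, 0.1]
opening: -0.003
finger_force: 0.0
```

```bash
python3 cc.py
```

```text
case xyz(tip) [ 40.   80.  290.8] yaw err -0.05 F [0.2 0.4 0.1] t 16.3 q [ 0.27 -0.21  1.98  0.    1.37  1.72]
```

>>> move_arm:
  plan:
    - {"x": 0, "y": -0.045, "z": 0, "yaw": 0, "fingers": 1}
    - {"x": 0, "y": -0.09, "z": 0, "yaw": 0, "fingers": 1}
    - {"x": 0, "y": -0.135, "z": 0, "yaw": 0, "fingers": 1}
    - {"x": 0, "y": -0.155, "z": 0, "yaw": 0, "fingers": 1}
    - {"x": 0, "y": -0.155, "z": 0.04, "yaw": 0, "fingers": 1}

```text
time: 16.8
eef_pos: [0.4077, 0.3773, 0.2306]
tcp_rot: [0.998, 0.061, 0.005, -0.004]
contact_force: [-0.1, -0.2, -0.2]
opening: -0.004
finger_force: 0.0
```

>>> move_arm:
  plan:
    - {"x": 0, "y": 0, "z": 0.04, "yaw": 0, "fingers": 1}
    - {"x": 0, "y": 0, "z": 0.08, "yaw": 0, "fingers": 1}
    - {"x": 0, "y": 0, "z": 0.083, "yaw": 0, "fingers": 1}
    - {"x": 0, "y": 0, "z": 0.083, "yaw": 0, "fingers": 1}

```text
time: 17.2
eef_pos: [0.4053, 0.3717, 0.1413]
tcp_rot: [0.998, 0.059, -0.001, 0.0]
contact_force: [0.7, 0.7, 0.0]
opening: 0.001
finger_force: 0.0
```

```bash
python3 cc.py
```

```text
case xyz(tip) [192.6  79.7 167.3] yaw err -0.09 F [0.7 0.7 0. ] t 17.2 q [0.56 0.08 1.94 0.   1.13 2.01]
```

>>> move_arm:
  plan:
    - {"x": 0, "y": 0.02, "z": 0, "yaw": 0, "fingers": 1}
    - {"x": 0, "y": 0.035, "z": 0, "yaw": 0, "fingers": 1}
    - {"x": 0, "y": 0.05, "z": 0, "yaw": 0, "fingers": 1}
    - {"x": 0, "y": 0.065, "z": 0, "yaw": 0, "fingers": 1}
    - {"x": 0, "y": 0.08, "z": 0, "yaw": 0, "fingers": 1}

```text
time: 17.7
eef_pos: [0.4178, 0.2928, 0.1465]
tcp_rot: [0.998, 0.058, 0.003, -0.002]
contact_force: [-6.3, 4.9, 19.7]
opening: -0.001
finger_force: 11.2
```

>>> move_arm:
  plan:
    - {"x": 0, "y": 0.012, "z": 0, "yaw": 0, "fingers": 1}
    - {"x": 0, "y": 0.024, "z": 0, "yaw": 0, "fingers": 1}
    - {"x": 0, "y": 0.036, "z": 0, "yaw": 0, "fingers": 1}
    - {"x": 0, "y": 0.048, "z": 0, "yaw": 0, "fingers": 1}
    - {"x": 0, "y": 0.06, "z": 0, "yaw": 0, "fingers": 1}

```text
time: 18.2
eef_pos: [0.4223, 0.2311, 0.1415]
tcp_rot: [0.998, 0.058, -0.001, 0.0]
contact_force: [0.7, 2.4, -0.4]
opening: 0.002
finger_force: 1.0
```

```bash
python3 - <<'E'
from cc import *
grab("side","s14");grab("top","t14");now()
a=cv2.imread("pics/side0.png").astype(int);b=cv2.imread("pics/s14.png").astype(int)
im=cv2.imread("pics/s14.png")[270:420:3,215:440:2]
g=im.sum(2).astype(int); h=cv2.cvtColor(im,cv2.COLOR_BGR2HSV).astype(int)
ch=np.full(g.shape,'.');H,S=h[...,0],h[...,1]
ch[(H>10)&(H<35)&(S<130)&(g>150)]='c'; ch[(H>10)&(H<30)&(S>=130)]='o'; ch[((H<8)|(H>172))&(S>120)]='r'; ch[g<90]='#'; ch[(g>400)]='W'
print("\n".join(f"{270+3*i} "+"".join(r) for i,r in enumerate(ch)))
E
```

```text
case xyz(tip) [ 49.9  80.  166.8] yaw err -0.26 F [ 0.1  0.4 -0.5] t 18.3 q [ 0.29 -0.08  2.1  -0.    1.13  1.75]
270 WWWWWWWWWWWW...WWWWWWWWWWWWWWWWWWWWWWWWWWWWWWcoooooooooooooooooWWWWWWWWWWWWWWWWWWWW.####..###.##################.
273 WWWWWWWWWWWWrrrrrrrrrrrrrrrrrrrrrrrrrrrrrrrrroooooooooooooooooo...........WWWWWWWWW.####.#..#################..WW
276 WWWWWWWWWWW.rrrrrrrrrrrrrrrrrrrrrrrrrrrrrrrrroooooooooooooooooorrrrrrrrrrrrrrrrrrrr.####..#.###############.WWWWW
279 WWWWWWWWWWW.rrrrrrrrrrrrrrrrrrrrrrrrrrrrrrrrrrrrrrrrrrrrrrrr...rrrrrrrrrrrrrrrrrrrrr.#.###################.WWWWWW
282 WWWWWWWWWWW.rrrrrrrrrrrrrrrrrrrrrrrrrrrrrrrrrrrrrrrrrrrrrrrrrrrrrrrrrrrrrr#rrrrrrrrr.##########...#######.WWWWWWW
285 WWWWWWWWWWW.#rrrrrroo.....rrr.rrrrrrrrrrrrrrrrrrrrrrrrrrrrrrrrrrrrrrrrrrrrrrrrrrrrrr#########.#.#.....###WWWWWWWW
288 WWWWWWWWWWW.rrrrrrro#rrrrrrrrrrrrrrrrrr......o...ooooooooooooooooooooooooooooooo.....#########.........##WWWWWWWW
291 WWWWWWWWWWW.rrrrrrrorrrrrrrrrrrrrrrrrrrrrrrrrrrrrrrrrrrrrrrrrrrrrrrrrrrrrrrrrrrrr#rr#######.##.#.......#.WWWWWWWW
294 WWWWWWWWWWW.#rrrrrrorrrrrrrrrrrrrrrrrr
[... 4213 characters left out ...]
WWWWWW...........................................................................WWWWWWWWWWWWWWWWWWWWWWWWWWWWW
405 WWWWWWWWW...........................................................................WWWWWWWWWWWWWWWWWWWWWWWWWWWWW
408 WWWWWWWWW...........................................................................WWWWWWWWWWWWWWWWWWWWWWWWWWWWW
411 WWWWWWWWW..........................................................................WWWWWWWWWWWWWWWWWWWWWWWWWWWWWW
414 WWWWWWWW...........................................................................WWWWWWWWWWWWWWWWWWWWWWWWWWWWWW
417 WWWWWWWW...........................................................................WWWWWWWWWWWWWWWWWWWWWWWWWWWWWW
```

>>> move_arm:
  plan:
    - {"x": 0, "y": 0.01, "z": 0.004, "yaw": 0, "fingers": 1}
    - {"x": 0, "y": 0.021, "z": 0.009, "yaw": 0, "fingers": 1}
    - {"x": 0, "y": 0.034, "z": 0.018, "yaw": 0, "fingers": 1}
    - {"x": 0, "y": 0.046, "z": 0.027, "yaw": 0, "fingers": 1}
    - {"x": 0, "y": 0.057, "z": 0.038, "yaw": 0, "fingers": 1}

```text
time: 18.8
eef_pos: [0.4294, 0.1746, 0.1028]
tcp_rot: [0.998, 0.058, -0.0, -0.0]
contact_force: [0.4, 1.7, 0.6]
opening: -0.0
finger_force: 0.7
```

>>> move_arm:
  plan:
    - {"x": 0, "y": 0.01, "z": 0.012, "yaw": 0, "fingers": 1}
    - {"x": 0, "y": 0.017, "z": 0.023, "yaw": 0, "fingers": 1}
    - {"x": 0, "y": 0.023, "z": 0.034, "yaw": 0, "fingers": 1}
    - {"x": 0, "y": 0.025, "z": 0.039, "yaw": 0, "fingers": 1}
    - {"x": 0, "y": 0.027, "z": 0.043, "yaw": 0, "fingers": 1}

```text
time: 19.3
eef_pos: [0.4321, 0.1485, 0.0601]
tcp_rot: [0.998, 0.058, -0.001, 0.0]
contact_force: [0.0, 0.5, 1.3]
opening: -0.0
finger_force: 0.3
```

```bash
python3 - <<'E'
from cc import *
ctrl.read_camera("side");now()
E
```

```text
case xyz(tip) [-32.4  79.8  85.8] yaw err -0.15 F [ 0.1 -0.1 -0. ] t 19.35 q [ 0.11 -0.02  2.21 -0.    0.96  1.56]
```

>>> move_arm:
  plan:
    - {"x": 0, "y": 0, "z": 0.002, "yaw": 0, "fingers": 1}
    - {"x": 0, "y": 0, "z": 0.004, "yaw": 0, "fingers": 1}
    - {"x": 0, "y": 0, "z": 0.005, "yaw": 0, "fingers": 1}
    - {"x": 0, "y": 0, "z": 0.006, "yaw": 0, "fingers": 1}

```text
time: 19.75
eef_pos: [0.4328, 0.1489, 0.0552]
tcp_rot: [0.998, 0.058, 0.0, 0.0]
contact_force: [0.4, -0.7, 0.7]
opening: 0.0
finger_force: 0.3
```

>>> move_arm:
  plan:
    - {"x": 0, "y": 0, "z": 0.001, "yaw": 0, "fingers": 1}
    - {"x": 0, "y": 0, "z": 0.001, "yaw": 0, "fingers": 1}

```text
time: 19.95
eef_pos: [0.4325, 0.1489, 0.0539]
tcp_rot: [0.998, 0.058, 0.0, -0.0]
contact_force: [0.2, 0.3, 0.8]
opening: 0.001
finger_force: 0.1
```

```bash
python3 cc.py
```

```text
case xyz(tip) [-31.9  79.1  79.9] yaw err -0.17 F [0.2 0.3 0.8] t 19.95 q [ 0.11 -0.01  2.21  0.    0.94  1.56]
```

>>> move_arm:
  plan:
    - {"x": 0, "y": 0, "z": 0.001, "yaw": 0, "fingers": 1}
    - {"x": 0, "y": 0, "z": 0.0015, "yaw": 0, "fingers": 1}
    - {"x": 0, "y": 0, "z": 0.0015, "yaw": 0, "fingers": 1}

```text
time: 20.25
eef_pos: [0.4325, 0.1489, 0.0536]
tcp_rot: [0.998, 0.058, -0.0, 0.0]
contact_force: [-3.6, -0.8, 7.9]
opening: 0.0
finger_force: 3.8
```

>>> move_arm:
  plan:
    - {"x": 0, "y": 0, "z": 0.001, "yaw": 0, "fingers": 1}
    - {"x": 0, "y": 0, "z": 0.001, "yaw": 0, "fingers": 1}

```text
time: 20.45
eef_pos: [0.4326, 0.1489, 0.0535]
tcp_rot: [0.998, 0.058, -0.001, 0.0]
contact_force: [-5.7, -0.6, 13.0]
opening: -0.002
finger_force: 6.8
```

```bash
python3 cc.py
```

```text
case xyz(tip) [-32.   79.1  79.5] yaw err -0.14 F [-5.7 -0.6 13. ] t 20.45 q [ 0.11 -0.01  2.21 -0.    0.94  1.56]
```

>>> move_arm:
  plan:
    - {"x": 0, "y": 0, "z": -0.035, "yaw": 0, "fingers": 1}
    - {"x": 0, "y": 0, "z": -0.074, "yaw": 0, "fingers": 1}
    - {"x": 0.03, "y": 0.03, "z": -0.074, "yaw": 0, "fingers": 1}
    - {"x": 0.06, "y": 0.06, "z": -0.074, "yaw": 0, "fingers": 1}
    - {"x": 0.079, "y": 0.083, "z": -0.074, "yaw": 0, "fingers": 1}

```text
time: 20.95
eef_pos: [0.5225, 0.0743, 0.1263]
tcp_rot: [0.998, 0.058, 0.001, 0.0]
contact_force: [-0.1, -0.0, 0.3]
opening: 0.004
finger_force: 0.0
```

```bash
python3 - <<'E'
from cc import *
ctrl.read_camera("side");grab("side","s15");grab("top","t15");now()
for f,x0,x1,y0,y1 in(("t15",120,245,195,320),):
    im=cv2.imread(f"pics/{f}.png")[y0:y1:2,x0:x1]; g=im.sum(2).astype(int); h=cv2.cvtColor(im,cv2.COLOR_BGR2HSV).astype(int)
    ch=np.full(g.shape,'.');H,S=h[...,0],h[...,1]
    ch[(H>10)&(H<30)&(S>=130)&(g>100)]='o'; ch[((H<8)|(H>172))&(S>120)]='r'; ch[g<90]='#'; ch[(g>330)]='W'
    print("\n".join(f"{y0+2*i} "+"".join(r) for i,r in enumerate(ch)))
E
```

```text
case xyz(tip) [-1.164e+02 -1.000e-01  1.512e+02] yaw err -0.31 F [0.  1.  0.4] t 21.1 q [-0.05  0.04  2.01  0.    1.09  1.41]
195 WWWWWWWWWWWWWWWWWWWWWWWWWWWWWWWWWWWWWWWWWWWWWWWWWWWWWWWWWWWWWWWWWWWWWWWWWWWWWWWWWWWWWWWWWWWWWWWWWWWWWWWWWWWWWWWWWWWWWWWWWWWWW
197 WWWWWWWWWWWWWWWWWWWWWWWWWWWWWWWWWWWW...........WWWWWWWWWWWWWWWWWWWWWWWWWWWWWWWWWWWWWWWWWWWWWWWWWWWWWWWWWWWWWWWWWWWWWWWWWWWWWW
199 WWWWWWWWWWWWWWWWWWWWWWWWWWWWWWWWWW....##..........WWWWWWWWWWWWWWWWWWWWWWWWWWWWWWWWWWWWWWWWWWWWWWWWWWWWWWWWWWWWWWWWWWWWWWWWWWW
201 WWWWWWWWWWWWWWWWWWWWWWWWWWWWWWWWW....#.................................................WWWWWWWWWWWWWWWWWWWW............WWWWWW
203 WWWWWWWWWWWWWWWWWWWWWWWWWWWWWWWW....##........................................................................##.......WWWWWW
205 WWWWWWWWWWWWWWWWWWWWWWWWWWWWWWW.....#...................................................................##....#.........WWWWW
207 WWWWWWWWWWWWWWWWWWWWWWWWWWWWWW.....#...................................................................##.....#.........WWWWW
209 WWWWWWWWWWWWWWWWWWWWWWWWWWWWW...............................
[... 6515 characters left out ...]
.........................##..........WWWWWWWWWWWWW
311 WWWWWWWWWWWWWWW..##########.........................................................................##.........WWWWWWWWWWWWWW
313 WWWWWWWWWWWWWWWWW..#######..........................................................................##.........WWWWWWWWWWWWWW
315 WWWWWWWWWWWWWWWWWWW...##............................................................................###........WWWWWWWWWWWWWW
317 WWWWWWWWWWWWWWWWWWW...#............................................................................#####......WWWWWWWWWWWWWWW
319 WWWWWWWWWWWWWWWWWW...#.......................................................................................WWWWWWWWWWWWWWWW
```

>>> move_arm:
  plan:
    - {"x": 0, "y": 0, "z": 0.03, "yaw": 0, "fingers": 1}
    - {"x": 0, "y": 0, "z": 0.045, "yaw": 0, "fingers": 1}
    - {"x": 0, "y": 0, "z": 0.055, "yaw": 0, "fingers": 1}
    - {"x": 0, "y": 0, "z": 0.065, "yaw": 0, "fingers": 1}
    - {"x": 0, "y": 0, "z": 0.073, "yaw": 0, "fingers": 1}

```text
time: 21.6
eef_pos: [0.5203, 0.0759, 0.0519]
tcp_rot: [0.998, 0.058, -0.0, -0.0]
contact_force: [-0.1, 0.2, 0.5]
opening: -0.001
finger_force: 0.3
```

>>> move_arm:
  plan:
    - {"x": 0, "y": 0, "z": 0.008, "yaw": 0, "fingers": 1}
    - {"x": 0, "y": 0, "z": 0.016, "yaw": 0, "fingers": 1}
    - {"x": 0, "y": 0, "z": 0.023, "yaw": 0, "fingers": 1}
    - {"x": 0, "y": 0, "z": 0.023, "yaw": 0, "fingers": 1}

```text
time: 22.0
eef_pos: [0.5199, 0.0754, 0.0284]
tcp_rot: [0.998, 0.058, -0.001, 0.0]
contact_force: [-0.2, 0.1, -0.5]
opening: -0.002
finger_force: 0.0
```

```bash
python3 cc.py
```

```text
case xyz(tip) [-115.3    1.1   54.4] yaw err -0.16 F [-0.2  0.1 -0.5] t 22.0 q [-0.05  0.18  2.06 -0.    0.9   1.41]
```

>>> move_arm:
  plan:
    - {"x": 0, "y": 0, "z": -0.025, "yaw": 0, "fingers": 1}
    - {"x": 0, "y": 0.02, "z": -0.04, "yaw": 0, "fingers": 1}
    - {"x": 0, "y": 0.05, "z": -0.04, "yaw": 0, "fingers": 1}
    - {"x": 0, "y": 0.055, "z": -0.01, "yaw": 0, "fingers": 1}
    - {"x": 0, "y": 0.055, "z": 0.02, "yaw": 0, "fingers": 1}

```text
time: 22.5
eef_pos: [0.5289, 0.0193, 0.0106]
tcp_rot: [0.998, 0.057, 0.002, 0.001]
contact_force: [-0.7, 1.1, -0.1]
opening: -0.001
finger_force: 0.0
```

>>> move_arm:
  plan:
    - {"x": 0, "y": 0, "z": 0.018, "yaw": 0, "fingers": 1}
    - {"x": 0, "y": 0, "z": 0.021, "yaw": 0, "fingers": 1}
    - {"x": 0, "y": 0, "z": 0.021, "yaw": 0, "fingers": 1}

```text
time: 22.8
eef_pos: [0.5267, 0.0208, -0.0118]
tcp_rot: [0.998, 0.058, -0.0, -0.0]
contact_force: [-0.7, 0.7, 1.0]
opening: 0.003
finger_force: 0.0
```

```bash
python3 - <<'E'
from cc import *
now();im=grab("top","t16")[225:290:2,180:270]
g=im.sum(2).astype(int); h=cv2.cvtColor(im,cv2.COLOR_BGR2HSV).astype(int);ch=np.full(g.shape,'.');H,S=h[...,0],h[...,1]
ch[(H>10)&(H<30)&(S>=120)&(g>100)]='o'; ch[((H<8)|(H>172))&(S>120)]='r'; ch[g<90]='#'; ch[(g>330)]='W'
print("\n".join("".join(r) for i,r in enumerate(ch)))
E
```

```text
case xyz(tip) [-170.3    0.9   14.2] yaw err -0.17 F [-0.7  0.7  1. ] t 22.8 q [-0.15  0.26  2.06 -0.    0.82  1.3 ]
#############..r#######rr..............................................................#..
#############r.r#########...........#.....................................................
#############r.r########............#.................................................#...
#############ro.########...........#.................................................##...
##############.r#######....#.......##................................................##...
##############..r#####.............#................................................##....
##############r.r####....##.......##................................................##....
##############ror###r....#........##................................................#.....
##############ro.###..............##...............................................##.....
##############r.r##...............##......................................#........##.....
###############rrrr...............#...................................##.
[... 1319 characters left out ...]
................................................####...........
rrrrrrrrrrrr...###.######..................................................###............
rrrrrrrrrrrr#######.###....................................................####...........
rrrrrrrrrrrr########.##.....................................................##............
rrrrrrrrrrrr########......................................................................
rrrrrrrrrrr########.......................................................................
rrrrrrrrrrr######.........................................................................
rrrrrrrrrrrr#####.................................................................#.......
```

>>> move_arm:
  plan:
    - {"x": 0, "y": 0, "z": -0.005, "yaw": -0.14, "fingers": 1}
    - {"x": 0, "y": 0, "z": -0.005, "yaw": -0.28, "fingers": 1}
    - {"x": 0, "y": 0, "z": -0.005, "yaw": -0.42, "fingers": 1}
    - {"x": 0, "y": 0, "z": -0.005, "yaw": -0.56, "fingers": 1}
    - {"x": 0, "y": 0, "z": -0.005, "yaw": -0.7, "fingers": 1}

```text
time: 23.35
eef_pos: [0.5285, 0.0208, -0.0046]
tcp_rot: [0.917, 0.4, 0.002, 0.001]
contact_force: [0.1, 0.2, 0.9]
opening: -0.003
finger_force: 0.0
```

>>> move_arm:
  plan:
    - {"x": 0, "y": 0, "z": 0, "yaw": -0.14, "fingers": 1}
    - {"x": 0, "y": 0, "z": 0, "yaw": -0.28, "fingers": 1}
    - {"x": 0, "y": 0, "z": 0, "yaw": -0.42, "fingers": 1}
    - {"x": 0, "y": 0, "z": 0, "yaw": -0.56, "fingers": 1}
    - {"x": 0, "y": 0, "z": 0, "yaw": -0.7, "fingers": 1}

```text
time: 23.85
eef_pos: [0.5285, 0.0208, -0.0046]
tcp_rot: [0.724, 0.69, 0.001, 0.001]
contact_force: [0.0, 0.3, -0.4]
opening: -0.0
finger_force: 0.0
```

>>> move_arm:
  plan:
    - {"x": 0, "y": 0, "z": 0, "yaw": -0.14, "fingers": 1}
    - {"x": 0, "y": 0, "z": 0, "yaw": -0.17, "fingers": 1}
    - {"x": 0, "y": 0, "z": 0, "yaw": -0.17, "fingers": 1}

```text
time: 24.15
eef_pos: [0.5284, 0.0208, -0.0047]
tcp_rot: [0.665, 0.747, 0.001, 0.001]
contact_force: [-0.1, 0.1, 1.1]
opening: -0.001
finger_force: 0.0
```

```bash
python3 cc.py
```

```text
case xyz(tip) [-170.5   -0.8   21.3] yaw err 89.8 F [-0.1  0.1  1.1] t 24.15 q [-0.15  0.24  2.06 -0.    0.83 -0.27]
```

>>> move_arm:
  plan:
    - {"x": 0.015, "y": 0, "z": 0.003, "yaw": 0, "fingers": 1}
    - {"x": 0.028, "y": 0, "z": 0.003, "yaw": 0, "fingers": 1}
    - {"x": 0.04, "y": 0, "z": 0.003, "yaw": 0, "fingers": 1}
    - {"x": 0.05, "y": 0, "z": 0.003, "yaw": 0, "fingers": 1}
    - {"x": 0.056, "y": 0, "z": 0.003, "yaw": 0, "fingers": 1}

```text
time: 24.65
eef_pos: [0.5202, 0.0776, -0.0099]
tcp_rot: [0.665, 0.747, -0.0, 0.0]
contact_force: [1.2, -2.9, -2.9]
opening: 0.002
finger_force: 1.9
```

>>> move_arm:
  plan:
    - {"x": 0.003, "y": 0, "z": 0, "yaw": 0, "fingers": 1}
    - {"x": 0.006, "y": 0, "z": 0, "yaw": 0, "fingers": 1}
    - {"x": 0.009, "y": 0, "z": 0, "yaw": 0, "fingers": 1}
    - {"x": 0.009, "y": 0, "z": 0, "yaw": 0, "fingers": 1}

```text
time: 25.05
eef_pos: [0.5198, 0.0821, -0.0096]
tcp_rot: [0.664, 0.748, -0.002, 0.002]
contact_force: [1.3, -15.4, -3.0]
opening: -0.003
finger_force: 7.2
```

```bash
python3 cc.py
```

```text
case xyz(tip) [-108.6    0.5   16.4] yaw err 89.95 F [  1.3 -15.4  -3. ] t 25.05 q [-0.03  0.25  2.07 -0.01  0.83 -0.14]
```

>>> move_arm:
  plan:
    - {"x": -0.03, "y": 0, "z": 0, "yaw": 0, "fingers": 1}
    - {"x": -0.06, "y": 0, "z": -0.03, "yaw": 0, "fingers": 1}
    - {"x": -0.1, "y": 0, "z": -0.06, "yaw": 0, "fingers": 1}
    - {"x": -0.14, "y": 0, "z": -0.09, "yaw": 0, "fingers": 1}
    - {"x": -0.185, "y": 0, "z": -0.11, "yaw": 0, "fingers": 1}

```text
time: 25.55
eef_pos: [0.5416, -0.0992, 0.1034]
tcp_rot: [0.665, 0.747, 0.001, 0.001]
contact_force: [1.4, -0.5, 0.9]
opening: -0.001
finger_force: 0.0
```

>>> move_arm:
  plan:
    - {"x": -0.045, "y": 0, "z": -0.02, "yaw": 0, "fingers": 1}
    - {"x": -0.09, "y": 0, "z": -0.04, "yaw": 0, "fingers": 1}
    - {"x": -0.12, "y": 0, "z": -0.05, "yaw": 0, "fingers": 1}

```text
time: 25.85
eef_pos: [0.5555, -0.2205, 0.1535]
tcp_rot: [0.666, 0.746, 0.001, 0.002]
contact_force: [0.1, 0.3, -0.3]
opening: -0.003
finger_force: 0.0
```

```bash
cat > look.py <<'E'
from cc import *
from fit import W,lidpts
import sys
f=sys.argv[1];now();y0,x0=225,185;im=grab("top",f)[y0:285,x0:245]
im=cv2.resize(im,None,fx=2,fy=1)
g=im.sum(2).astype(int); h=cv2.cvtColor(im,cv2.COLOR_BGR2HSV).astype(int);ch=np.full(g.shape,'.');H,S=h[...,0],h[...,1]
ch[(H>12)&(H<32)&(S>=90)&(g>90)]='o'; ch[((H<10)|(H>172))&(S>120)]='r'; ch[g<80]='#'; ch[(g>330)]='W'
print("\n".join(f"{y0+i} "+"".join(r) for i,r in enumerate(ch)))
for a in (0,.3,.6,1.0,1.5): 
    P=lidpts(0,a,0);print(a,"lip",proj("top",W(C,P[2:3])).round(1),"40mm",proj("top",W(C,P[3:4])).round(1))
print("hinge",proj("top",W(C,[[-79.5,0,70]])).round(1), "edge corners",proj("top",W(C,[[-75,-105,80],[-75,105,80]])).round(1))
E
python3 look.py t17
```

```text
case xyz(tip) [-413.3    1.   179.5] yaw err 89.67 F [ 0.1  0.3 -0.3] t 25.85 q [-0.55  0.16  1.82  0.    1.15 -0.66]
225 ###rrrr.rrr############################.................................................................................
226 ####rrr.rrrr###########################.................................................................................
227 rr#rrr..rrrr###########################.................................................................................
228 ###rrrrrrrrrrr#########################r................................................................................
229 ###rrrrrrrrrrr##########################................................................................................
230 ####rrrrrrrrr############rrrrrr#########................................................................................
231 ####rrrrrrrr##rr########rrrrrrrr########................................................................................
232 ##rrrrrrrrrrr##########rrrrrrrrr########...............................................................
[... 6106 characters left out ...]
WWWWWWWWWWWWWWWWWWWWWWWWWWWWWWWWWWWW
282 ########rrrrrrrrrrrrrrrrrrrrrrrrrrrrrrrrrrrrrrrrrrr..WWWWWWWWWWWWWWWWWWWWWWWWWWWWWWWWWWWWWWWWWWWWWWWWWWWWWWWWWWWWWWWWWWW
283 ########rrrrrrrrrrrrrrrrrrrrrrrrrrrrrrrrrrrrrrrrrrr...WWWWWWWWWWWWWWWWWWWWWWWWWWWWWWWWWWWWWWWWWWWWWWWWWWWWWWWWWWWWWWWWWW
284 #######rrrrrrrrrrrrrrrrrrrrrrrrrrrrrrrrrrrrrrrrrrrr...WWWWWWWWWWWWWWWWWWWWWWWWWWWWWWWWWWWWWWWWWWWWWWWWWWWWWWWWWWWWWWWWWW
0 lip [[214.  254.7]] 40mm [[207.8 254.9]]
0.3 lip [[220.3 253.6]] 40mm [[213.1 254.2]]
0.6 lip [[225.5 252.6]] 40mm [[217.7 253.4]]
1.0 lip [[229.7 251.2]] 40mm [[222.2 252.3]]
1.5 lip [[229.7 250. ]] 40mm [[224.1 251.2]]
hinge [[205.1 253.5]] edge corners [[197.3 204. ]
 [207.6 304.4]]
```

```bash
python3 - <<'E'
from cc import *
from fit import W,lidpts
print("bottom edge",proj("top",W(C,[[-75,0,0],[-75,30,0],[-75,70,0],[-75,70,80],[-75,0,80]])).round(1))
for a in (0,.05,.1,.2): print(a,proj("top",W(C,lidpts(0,a,0)[2:3]+[0,0,0])).round(2))
import cv2
im=cv2.imread("pics/t17.png").astype(int)
for y in (250,253,256,266,270,280): print(y,[tuple(im[y,x]) for x in range(205,220)] if y in(253,270) else "")
# lid shut check in side: lid top corners at z=.08
s=grab("side","s17");print(proj("side",W(C,[[75,-105,80],[75,105,80],[-75,-105,80],[-75,105,80]])).round(1))
h=cv2.cvtColor(s,cv2.COLOR_BGR2HSV).astype(int);r=((h[...,0]<10)|(h[...,0]>172))&(h[...,1]>120)
for y in range(268,400,8):
    xs=np.nonzero(r[y,200:450])[0]+200; print(y,xs.min() if len(xs) else None,xs.max() if len(xs) else None)
E
```

```text
bottom edge [[207.8 256.2]
 [209.2 269.5]
 [211.1 287.4]
 [205.8 287.3]
 [202.2 253.3]]
0 [[214.  254.7]]
0.05 [[215.12 254.53]]
0.1 [[216.21 254.35]]
0.2 [[218.34 254.  ]]
250 
253 [(np.int64(24), np.int64(46), np.int64(58)), (np.int64(28), np.int64(52), np.int64(65)), (np.int64(26), np.int64(52), np.int64(65)), (np.int64(28), np.int64(53), np.int64(66)), (np.int64(30), np.int64(57), np.int64(72)), (np.int64(33), np.int64(62), np.int64(76)), (np.int64(33), np.int64(63), np.int64(79)), (np.int64(33), np.int64(62), np.int64(76)), (np.int64(34), np.int64(62), np.int64(78)), (np.int64(54), np.int64(74), np.int64(86)), (np.int64(100), np.int64(109), np.int64(113)), (np.int64(140), np.int64(142), np.int64(140)), (np.int64(154), np.int64(152), np.int64(149)), (np.int64(167), np.int64(165), np.int64(162)), (np.int64(173), np.int64(170), np.int64(167))]
256 
266 
270 [(np.int64(16), np.int64(15), np.int64(81)), (np.int64(8), np.int64(11), np.int64(73)), (np.int64(13), np.int64(13), np.int64(70)), (np.int64(16), np.int64(15), np.int64(66)), (np.int64(67), np.int64(67), np.int64(82)), (np.int64(125), np.int64(123), np.int64(123)), (np.int64(146), np.int64(144), np.int64(141)), (np.int64(150), np.int64(148), np.int64(145)), (np.int64(150), np.int64(147), np.int64(145)), (np.int64(150), np.int64(148), np.int64(144)), (np.int64(151), np.int64(149), np.int64(146)), (np.int64(150), np.int64(148), np.int64(146)), (np.int64(151), np.int64(150), np.int64(146)), (np.int64(151), np.int64(150), np.int64(146)), (np.int64(150), np.int64(150), np.int64(146))]
280 
[[238.9 361.8]
 [395.8 365.8]
 [248.4 271.5]
 [379.7 274.9]]
268 248 381
276 247 383
284 247 384
292 246 385
300 245 386
308 244 387
316 244 388
324 243 388
332 242 389
340 242 390
348 241 391
356 240 392
364 240 393
372 241 390
380 243 386
388 344 383
396 None None
```

```bash
python3 - <<'E'
from cc import *
from fit import W
from scipy.optimize import least_squares
s=cv2.imread("pics/s17.png");h=cv2.cvtColor(s,cv2.COLOR_BGR2HSV).astype(int);r=((h[...,0]<10)|(h[...,0]>172))&(h[...,1]>120)
for x in (255,280,300,340,360,375): ys=np.nonzero(r[240:400,x])[0]+240; print(x,ys.min(),ys.max())
def pts(a):
    H=np.array([75,0,62.]);u=np.array([-np.cos(a),0,np.sin(a)]);n=np.array([np.sin(a),0,np.cos(a)])
    return np.array([H+150*u+18*n+[0,y,0] for y in(-105,105)])
for a in (0,.03,.06,.1,.2): print(a,proj("side",W(C,pts(a))).round(1).tolist(),"top",proj("top",W(C,pts(a))).round(1).tolist())
t=cv2.imread("pics/t17.png");
for y in (215,225,290,298): print(y,[int(v) for v in t[y,194:214,2]],[int(v) for v in t[y,194:214,1]])
E
```

```text
255 265 385
280 266 386
300 266 386
340 268 387
360 268 388
375 268 388
0 [[248.4, 271.5], [379.7, 274.9]] top [[197.3, 204.0], [207.6, 304.4]]
0.03 [[248.2, 270.1], [380.2, 273.5]] top [[196.6, 203.6], [207.0, 304.6]]
0.06 [[248.0, 268.7], [380.8, 272.1]] top [[195.9, 203.2], [206.3, 304.7]]
0.1 [[247.8, 267.0], [381.6, 270.4]] top [[194.8, 202.7], [205.3, 304.9]]
0.2 [[247.1, 263.3], [383.7, 266.8]] top [[191.7, 201.6], [202.2, 305.4]]
215 [39, 40, 51, 57, 59, 56, 46, 37, 38, 39, 59, 82, 95, 97, 97, 98, 97, 97, 97, 96] [2, 4, 13, 9, 8, 8, 11, 6, 9, 22, 57, 84, 97, 99, 99, 101, 100, 99, 99, 99]
225 [46, 39, 36, 42, 46, 47, 44, 37, 35, 35, 37, 50, 70, 77, 77, 84, 94, 98, 98, 100] [5, 4, 1, 7, 6, 8, 5, 2, 7, 4, 17, 47, 72, 79, 78, 85, 95, 100, 100, 102]
290 [104, 106, 91, 87, 87, 89, 98, 95, 81, 79, 84, 86, 89, 89, 81, 71, 66, 78, 116, 141] [52, 57, 31, 15, 16, 15, 22, 22, 14, 17, 17, 15, 19, 17, 14, 10, 13, 59, 115, 143]
298 [86, 87, 88, 87, 87, 87, 89, 96, 93, 82, 80, 84, 89, 87, 87, 77, 69, 64, 78, 118] [14, 15, 19, 15, 15, 15, 18, 22, 20, 17, 18, 19, 21, 17, 18, 13, 11, 11, 61, 117]
```

```bash
python3 - <<'E'
import cv2,numpy as np
s=cv2.imread("pics/s15.png");h=cv2.cvtColor(s,cv2.COLOR_BGR2HSV).astype(int);r=((h[...,0]<10)|(h[...,0]>172))&(h[...,1]>120)
for x in (252,255,262,270,280,300,360,375): ys=np.nonzero(r[240:400,x])[0]+240; print(x,ys.min(),ys.max())
for f in("t14","t15","t16","t17"):
    t=cv2.imread(f"pics/{f}.png")
    for y in (210,215): print(f,y,[int(v) for v in t[y,190:216,2]])
E
```

```text
252 274 385
255 274 385
262 274 385
270 274 386
280 274 386
300 274 386
360 276 388
375 277 388
t14 210 [75, 64, 56, 52, 55, 70, 79, 82, 83, 79, 65, 56, 61, 84, 126, 139, 139, 140, 139, 140, 139, 139, 139, 138, 140, 139]
t14 215 [127, 118, 105, 86, 75, 72, 77, 81, 82, 78, 69, 61, 57, 62, 89, 120, 135, 137, 137, 138, 137, 137, 138, 137, 138, 137]
t15 210 [57, 58, 58, 59, 56, 56, 55, 55, 56, 57, 56, 55, 56, 57, 56, 57, 56, 57, 56, 57, 56, 57, 56, 56, 56, 54]
t15 215 [64, 65, 65, 66, 65, 64, 64, 65, 64, 64, 64, 63, 64, 63, 63, 63, 64, 64, 63, 63, 63, 63, 62, 63, 63, 63]
t16 210 [89, 89, 89, 89, 90, 91, 90, 89, 80, 71, 65, 63, 67, 91, 138, 152, 153, 151, 152, 147, 130, 96, 64, 51, 42, 34]
t16 215 [91, 93, 102, 103, 96, 90, 90, 90, 88, 72, 65, 64, 64, 68, 96, 132, 146, 146, 125, 80, 57, 54, 46, 36, 46, 54]
t17 210 [59, 57, 51, 43, 38, 45, 55, 59, 58, 53, 41, 36, 41, 58, 90, 97, 100, 99, 99, 98, 100, 99, 98, 99, 99, 99]
t17 215 [57, 59, 54, 47, 39, 40, 51, 57, 59, 56, 46, 37, 38, 39, 59, 82, 95, 97, 97, 98, 97, 97, 97, 96, 97, 97]
```

```bash
python3 - <<'E'
from cc import *
from fit import W,lidpts
for a in (.17,.22,.27):
  print(a,"hh",proj("top",W(C,[[75-154.5*np.cos(a)+8*np.sin(a),0,62+154.5*np.sin(a)+8*np.cos(a)]])).round(1).tolist())
  for h in (-.2,0,.2,.4,2.6,2.9): 
    P=lidpts(a,h,0);print("  h",h,"lip",P[2].round(0),proj("top",W(C,P[2:4])).round(1).tolist(), "side",proj("side",W(C,P[2:3])).round(1).tolist())
t=cv2.imread("pics/t17.png");
for y in (246,250,254,258): print(y,[tuple(int(c) for c in t[y,x]) for x in range(192,219)])
s=cv2.imread("pics/s17.png");hh=cv2.cvtColor(s,cv2.COLOR_BGR2HSV).astype(int);m=(hh[...,0]>12)&(hh[...,0]<32)&(hh[...,1]>=100)
ys,xs=np.nonzero(m[235:300,270:360]);print("gold side rows",np.unique(ys+235,return_counts=True),xs.min()+270 if len(xs) else 0,xs.max()+270 if len(xs) else 0)
E
```

```text
0.17 hh [[201.4, 252.6]]
  h -0.2 lip [-86.   0.  44.] [[210.1, 254.1], [203.8, 254.3]] side [[312.4, 280.9]]
  h 0 lip [-97.   0.  47.] [[214.6, 253.4], [207.5, 253.8]] side [[312.4, 274.8]]
  h 0.2 lip [-106.    0.   52.] [[218.6, 252.6], [211.0, 253.3]] side [[312.4, 268.6]]
  h 0.4 lip [-114.    0.   59.] [[222.1, 251.9], [214.1, 252.7]] side [[312.5, 262.2]]
  h 2.6 lip [-84.   0. 149.] [[201.0, 249.9], [205.8, 250.1]] side [[316.8, 240.6]]
  h 2.9 lip [-68.   0. 149.] [[192.8, 250.9], [199.6, 250.8]] side [[317.2, 248.8]]
0.22 hh [[199.9, 252.5]]
  h -0.2 lip [-87.   0.  52.] [[209.9, 253.7], [203.4, 254.0]] side [[312.7, 277.6]]
  h 0 lip [-97.   0.  55.] [[214.3, 253.0], [207.0, 253.5]] side [[312.7, 271.5]]
  h 0.2 lip [-106.    0.   61.] [[218.2, 252.2], [210.4, 252.9]] side [[312.7, 265.1]]
  h 0.4 lip [-114.    0.   68.] [[221.5, 251.5], [213.4, 252.4]] side [[312.9, 258.8]]
  h 2.6 lip [-79.   0. 157.] [[198.0, 249.8], [203.2, 250.0]] side [[317.3, 239.4]]
  h 2.9 lip [-63.   0. 156.] [[189.8, 250.9], [197.0, 250.7]] side [[317.6, 248.0]]
0.27 hh [[198.2, 252.3]]
  h -0.
[... 1454 characters left out ...]
8), (22, 44, 56), (24, 46, 57), (24, 49, 62), (27, 52, 63), (26, 52, 63), (29, 55, 69), (33, 61, 76), (33, 63, 77), (31, 61, 76), (32, 61, 76), (52, 73, 85), (96, 105, 110), (139, 140, 138), (152, 150, 147), (161, 159, 155)]
258 [(18, 34, 68), (12, 18, 60), (7, 9, 55), (3, 3, 54), (10, 14, 57), (19, 31, 62), (25, 46, 65), (28, 54, 67), (33, 61, 77), (32, 62, 77), (28, 54, 68), (25, 49, 61), (24, 47, 58), (24, 47, 59), (25, 47, 58), (22, 45, 56), (22, 46, 57), (27, 52, 65), (29, 57, 71), (33, 63, 77), (34, 64, 79), (32, 63, 78), (39, 68, 83), (79, 94, 105), (133, 135, 136), (151, 149, 146), (158, 157, 153)]
gold side rows (array([265, 266, 271, 272, 273]), array([19,  2,  5, 33, 32])) 270 351
```

Pixel check: the lid's front edge rose from row 274 to 265, so the hasp push lifted the lid to about 0.2 rad through friction. I'll press it shut again, then push the lip with a downward motion.

>>> move_arm:
  plan:
    - {"x": 0.045, "y": -0.01, "z": 0, "yaw": 0, "fingers": 1}
    - {"x": 0.095, "y": -0.03, "z": 0, "yaw": 0, "fingers": 1}
    - {"x": 0.14, "y": -0.05, "z": 0, "yaw": 0, "fingers": 1}
    - {"x": 0.185, "y": -0.06, "z": 0, "yaw": 0, "fingers": 1}
    - {"x": 0.23, "y": -0.06, "z": 0, "yaw": 0, "fingers": 1}

```text
time: 26.45
eef_pos: [0.4656, 0.007, 0.1496]
tcp_rot: [0.665, 0.746, -0.0, -0.001]
contact_force: [1.4, -0.1, 0.4]
opening: 0.004
finger_force: 0.0
```

>>> move_arm:
  plan:
    - {"x": 0.045, "y": 0, "z": 0, "yaw": 0, "fingers": 1}
    - {"x": 0.09, "y": 0, "z": 0, "yaw": 0, "fingers": 1}
    - {"x": 0.13, "y": 0, "z": 0, "yaw": 0, "fingers": 1}
    - {"x": 0.133, "y": 0, "z": 0.03, "yaw": 0, "fingers": 1}
    - {"x": 0.133, "y": 0, "z": 0.06, "yaw": 0, "fingers": 1}

```text
time: 26.95
eef_pos: [0.4525, 0.139, 0.0906]
tcp_rot: [0.664, 0.748, 0.001, 0.0]
contact_force: [0.2, -0.1, -0.1]
opening: 0.002
finger_force: 0.0
```

>>> move_arm:
  plan:
    - {"x": 0, "y": 0, "z": 0.012, "yaw": 0, "fingers": 1}
    - {"x": 0, "y": 0, "z": 0.022, "yaw": 0, "fingers": 1}
    - {"x": 0, "y": 0, "z": 0.03, "yaw": 0, "fingers": 1}
    - {"x": 0, "y": 0, "z": 0.036, "yaw": 0, "fingers": 1}

```text
time: 27.35
eef_pos: [0.4537, 0.136, 0.0547]
tcp_rot: [0.666, 0.746, 0.0, 0.0]
contact_force: [0.3, -0.2, 1.7]
opening: 0.002
finger_force: 0.4
```

```bash
python3 cc.py
```

```text
case xyz(tip) [-47.3  59.6  80.7] yaw err 89.75 F [ 0.3 -0.2  1.7] t 27.35 q [ 0.08  0.03  2.17  0.    0.94 -0.04]
```

>>> move_arm:
  plan:
    - {"x": 0, "y": 0, "z": 0.002, "yaw": 0, "fingers": 1}
    - {"x": 0, "y": 0, "z": 0.004, "yaw": 0, "fingers": 1}
    - {"x": 0, "y": 0, "z": 0.005, "yaw": 0, "fingers": 1}
    - {"x": 0, "y": 0, "z": 0.005, "yaw": 0, "fingers": 1}

```text
time: 27.75
eef_pos: [0.4537, 0.1359, 0.0534]
tcp_rot: [0.665, 0.747, -0.001, -0.001]
contact_force: [-10.9, -3.3, 20.5]
opening: -0.002
finger_force: 10.5
```

```bash
python3 cc.py
```

```text
case xyz(tip) [-47.3  59.6  79.4] yaw err 89.79 F [-10.9  -3.3  20.5] t 27.75 q [ 0.08  0.03  2.17 -0.    0.94 -0.04]
```

>>> move_arm:
  plan:
    - {"x": 0, "y": 0, "z": -0.03, "yaw": 0, "fingers": 1}
    - {"x": 0, "y": 0.01, "z": -0.06, "yaw": 0, "fingers": 1}
    - {"x": -0.045, "y": 0.03, "z": -0.06, "yaw": 0, "fingers": 1}
    - {"x": -0.09, "y": 0.05, "z": -0.06, "yaw": 0, "fingers": 1}
    - {"x": -0.14, "y": 0.06, "z": -0.06, "yaw": 0, "fingers": 1}

```text
time: 28.25
eef_pos: [0.5309, 0.0035, 0.1111]
tcp_rot: [0.665, 0.747, 0.001, 0.002]
contact_force: [1.1, 0.8, -0.0]
opening: -0.001
finger_force: 0.0
```

>>> move_arm:
  plan:
    - {"x": -0.045, "y": 0, "z": 0, "yaw": 0, "fingers": 1}
    - {"x": -0.09, "y": 0, "z": 0, "yaw": 0, "fingers": 1}
    - {"x": -0.135, "y": 0, "z": 0, "yaw": 0, "fingers": 1}
    - {"x": -0.17, "y": 0, "z": 0, "yaw": 0, "fingers": 1}

```text
time: 28.65
eef_pos: [0.5486, -0.1671, 0.1103]
tcp_rot: [0.666, 0.746, 0.0, 0.001]
contact_force: [0.3, 0.3, -0.4]
opening: -0.0
finger_force: 0.0
```

```bash
cat >> look.py <<'E'
s=grab("side",f+"s");h=cv2.cvtColor(s,cv2.COLOR_BGR2HSV).astype(int);r=((h[...,0]<10)|(h[...,0]>172))&(h[...,1]>120)
print("lid front rows (shut 274..277):",[int(np.nonzero(r[240:400,x])[0].min()+240) for x in (255,280,300,360,375)])
E
python3 look.py t18 | sed -n '1p;16,46p;62,80p'
```

```text
case xyz(tip) [-359.5    1.5  136.3] yaw err 89.66 F [ 0.3  0.3 -0.4] t 28.65 q [-0.47  0.16  1.91  0.    1.07 -0.59]
239 rrrrrrrrrrrrrrrrrrrrr..rrrr#rr############..............................................................................
240 rrrrrrrrrrrrrrrrrrrr...rrrrr#rr###########..............................................................................
241 rrrrrrrrrrrrrrrrrrrr...rrrrrrr#####r....##..............................................................................
242 rrrrrrrrrrrrrrrrrrrr.rrrrr######rr.oooooooo.............................................................................
243 rrrrrrrrrrrrrrrrrrrrrrrrrrrrrrrrr.oooooooooo...............WWWWWWWWWWWWWWWW.............................................
244 rrrrrrrrrrrrrr####rrrrrrrrrrrrrrr.ooooooooooooo...........WWWWWWWWWWWWWWWWWWWWWWWWWWWWWWWWWWWWWW........................
245 rrrrrrrrrrrrrrrr##rrrrrrrrrrrrrrr.oooooooooooooooooooooo...WWWWWWWWWWWWWWWWWWWWWWWWWWWWWWWWWWWWWWWW.....................
246 rrrrrrrrrrrrrrrrrrrrrrrrrrrrrr#rr.oooooooooooooooooooooo...WWWWWWWWWWWWWWWWWWWWWWWWWWWWWWWWWWWWWWWWWWW.
[... 2539 characters left out ...]
rrrrrrrrrrrrrrrrrrr#########rr...WWWWWWWWWWWWWWWWWWWWWWWWWWWWWWWWWWWWWWWWWWWWWWWWWWWWWWWWWWWWWWWWWWWWWW
268 rr##rrrr##rrrrrrrrrrrrrrrrrrrrrrrr##########rrrr..WWWWWWWWWWWWWWWWWWWWWWWWWWWWWWWWWWWWWWWWWWWWWWWWWWWWWWWWWWWWWWWWWWWWWW
269 rrrrrrrrrrrrrrrrrrrrrrrrrrrrrrrrrrrrr#######rrrr...WWWWWWWWWWWWWWWWWWWWWWWWWWWWWWWWWWWWWWWWWWWWWWWWWWWWWWWWWWWWWWWWWWWWW
0 lip [[214.  254.7]] 40mm [[207.8 254.9]]
0.3 lip [[220.3 253.6]] 40mm [[213.1 254.2]]
0.6 lip [[225.5 252.6]] 40mm [[217.7 253.4]]
1.0 lip [[229.7 251.2]] 40mm [[222.2 252.3]]
1.5 lip [[229.7 250. ]] 40mm [[224.1 251.2]]
hinge [[205.1 253.5]] edge corners [[197.3 204. ]
 [207.6 304.4]]
lid front rows (shut 274..277): [274, 274, 274, 276, 277]
```

>>> move_arm:
  plan:
    - {"x": 0.045, "y": 0, "z": 0, "yaw": 0, "fingers": 1}
    - {"x": 0.09, "y": 0, "z": 0.02, "yaw": 0, "fingers": 1}
    - {"x": 0.135, "y": 0, "z": 0.045, "yaw": 0, "fingers": 1}
    - {"x": 0.175, "y": 0, "z": 0.075, "yaw": 0, "fingers": 1}
    - {"x": 0.205, "y": 0, "z": 0.106, "yaw": 0, "fingers": 1}

```text
time: 29.25
eef_pos: [0.5247, 0.0422, 0.0036]
tcp_rot: [0.665, 0.747, 0.001, 0.001]
contact_force: [0.8, 0.5, 0.5]
opening: 0.005
finger_force: 0.0
```

>>> move_arm:
  plan:
    - {"x": 0.015, "y": 0, "z": 0, "yaw": 0, "fingers": 1}
    - {"x": 0.03, "y": 0, "z": 0.003, "yaw": 0, "fingers": 1}
    - {"x": 0.042, "y": 0, "z": 0.005, "yaw": 0, "fingers": 1}
    - {"x": 0.044, "y": 0, "z": 0.005, "yaw": 0, "fingers": 1}

```text
time: 29.65
eef_pos: [0.5208, 0.084, -0.0]
tcp_rot: [0.665, 0.747, 0.001, 0.001]
contact_force: [-0.1, -0.0, 0.3]
opening: -0.0
finger_force: 0.0
```

```bash
python3 cc.py
```

```text
case xyz(tip) [-106.9   -0.8   26. ] yaw err 89.82 F [-0.1 -0.   0.3] t 29.65 q [-0.03  0.23  2.06  0.    0.84 -0.15]
```

>>> move_arm:
  plan:
    - {"x": 0.001, "y": 0, "z": 0.003, "yaw": 0, "fingers": 1}
    - {"x": 0.002, "y": 0, "z": 0.006, "yaw": 0, "fingers": 1}
    - {"x": 0.003, "y": 0, "z": 0.008, "yaw": 0, "fingers": 1}
    - {"x": 0.004, "y": 0, "z": 0.01, "yaw": 0, "fingers": 1}
    - {"x": 0.005, "y": 0, "z": 0.011, "yaw": 0, "fingers": 1}

```text
time: 30.15
eef_pos: [0.5195, 0.087, -0.0123]
tcp_rot: [0.665, 0.747, -0.001, 0.001]
contact_force: [-0.9, -6.5, 4.3]
opening: -0.002
finger_force: 3.4
```

```bash
python3 cc.py
```

```text
case xyz(tip) [-103.7    0.2   13.7] yaw err 89.83 F [-0.9 -6.5  4.3] t 30.15 q [-0.03  0.26  2.07 -0.    0.82 -0.14]
```

>>> move_arm:
  plan:
    - {"x": 0.001, "y": 0, "z": 0.0005, "yaw": 0, "fingers": 1}
    - {"x": 0.002, "y": 0, "z": 0.001, "yaw": 0, "fingers": 1}
    - {"x": 0.002, "y": 0, "z": 0.001, "yaw": 0, "fingers": 1}

```text
time: 30.45
eef_pos: [0.5196, 0.0874, -0.0124]
tcp_rot: [0.664, 0.747, -0.002, 0.002]
contact_force: [-1.8, -11.0, 6.6]
opening: 0.001
finger_force: 5.4
```

>>> move_arm:
  plan:
    - {"x": -0.02, "y": 0, "z": 0, "yaw": 0, "fingers": 1}
    - {"x": -0.06, "y": 0, "z": -0.02, "yaw": 0, "fingers": 1}
    - {"x": -0.1, "y": 0, "z": -0.06, "yaw": 0, "fingers": 1}
    - {"x": -0.14, "y": 0, "z": -0.1, "yaw": 0, "fingers": 1}
    - {"x": -0.185, "y": 0, "z": -0.12, "yaw": 0, "fingers": 1}

```text
time: 30.95
eef_pos: [0.5396, -0.0842, 0.1034]
tcp_rot: [0.665, 0.747, 0.001, 0.001]
contact_force: [0.1, 0.3, -0.3]
opening: 0.003
finger_force: 0.0
```

>>> move_arm:
  plan:
    - {"x": -0.045, "y": 0, "z": -0.01, "yaw": 0, "fingers": 1}
    - {"x": -0.09, "y": 0, "z": -0.03, "yaw": 0, "fingers": 1}
    - {"x": -0.12, "y": 0, "z": -0.03, "yaw": 0, "fingers": 1}

```text
time: 31.25
eef_pos: [0.5544, -0.2062, 0.1345]
tcp_rot: [0.666, 0.746, 0.001, 0.003]
contact_force: [0.9, 0.8, 1.2]
opening: 0.003
finger_force: 0.0
```

```bash
python3 look.py t19 | sed -n '1p;22p;26p;30p;34p;38p;62p;68,70p'; python3 - <<'E'
from h import *
a=cv2.imread("pics/t17.png").astype(int);b=cv2.imread("pics/t18.png").astype(int)
s0=cv2.imread("pics/side0.png").astype(int);s1=cv2.imread("pics/t19s.png").astype(int)
d=np.abs(s0-s1).max(2)>40
for n,(x0,x1,y0,y1) in dict(bowl=(172,238,200,250),pot=(200,240,130,205),bare=(305,315,120,170),red=(352,370,120,172)).items(): print(n,d[y0:y1,x0:x1].sum())
E
```

```text
case xyz(tip) [-399.     0.4  160.5] yaw err 89.67 F [0.9 0.8 1.2] t 31.25 q [-0.53  0.17  1.85  0.    1.12 -0.64]
245 rrrrrrrrrrrrrrrrrrrrrrrrrrrr###rr.ooooooooooooooooooooooo...WWWWWWWWWWWWWWWWWWWWWWWWWWWWWWWWWWWWWWWWWWWWWWWWWWWWWWWWWWWW
249 rrrrrrrr##rrrrrrrrrrrrrrrrrrrrrrrrroooooooooooooooooooooo..WWWWWWWWWWWWWWWWWWWWWWWWWWWWWWWWWWWWWWWWWWWWWWWWWWWWWWWWWWWWW
253 rr##rrrrrrrrrrrrr##rrrrrrrrrrrrrrrr.oooooooooooooooooooooooWWWWWWWWWWWWWWWWWWWWWWWWWWWWWWWWWWWWWWWWWWWWWWWWWWWWWWWWWWWWW
257 rr##rrrr###rrrrr###rrrrrrrrrrrrrrrrr.ooooooooooooooooooooooWWWWWWWWWWWWWWWWWWWWWWWWWWWWWWWWWWWWWWWWWWWWWWWWWWWWWWWWWWWWW
261 rrrrrrrrrrrrrrrrrrrr#rrr...rrrrr#rrrr.oooooooooooooooooooooWWWWWWWWWWWWWWWWWWWWWWWWWWWWWWWWWWWWWWWWWWWWWWWWWWWWWWWWWWWWW
0 lip [[214.  254.7]] 40mm [[207.8 254.9]]
 [207.6 304.4]]
lid front rows (shut 274..277): [274, 274, 275, 276, 277]
bowl 0
pot 0
bare 11
red 0
```

```bash
python3 -c "
from plant import ctrl
print(ctrl.sign_off())"
```

```text
the job is handed in; nothing more can be done
None
```

The job is handed in: the plaque lies bedded picture up with its top towards the hinge, the lid is fully shut, and the hasp lies flat over its staple after I re-shut the lid, which my first push on the hasp had lifted. The pot, bowl and other two panels look unmoved in the side camera.

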